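# Make up the acid-line and rinse-line kits for the fluid panel

## Robot

A 6-joint arm with a two-finger parallel gripper is mounted at the origin on a cart in front of the work surface, level with it; the furniture and walls round the work are solid. World frame = base frame: x ahead of the robot, y to its left, z up, the work surface at z = 0. Lengths are in m, angles in rad, forces in N, time in s.
With the tool pointing down it reaches from about 0.35 to 0.975 m from the base axis. Payload 4.9 kg.
Tool frame: the origin (TCP) lies midway between the tips of the shut fingers; the grasp point (between the pads) lies 19 mm behind it; x points along the fingers, z is the direction in which the jaws open and shut, and the axes are right-handed (so a half turn about x gives the same grasp; the last joint's range is limited). The gripper opens to 85 mm and grips with 20 to 120 N. Pads are 22 mm wide; open, the fingers measure 114 mm over their backs; the gripper's body (76 mm by 85 mm) begins 54 mm behind the grasp point. The pads swing forward as they close: fully open they stand 13 mm farther back than shut.
Start: joints at [-1.252, 0.053, 1.613, -0, 1.476, -0.119], TCP at [0.265, -0.566, 0.231] pointing down, gripper open.
Joint ranges: [-3.01, 3.01], [-1.01, 2.22], [0.06, 2.58], [-1.02, 4.17], [0.09, 2.62], [-3.14, 3.14]. Speed limits (rad/s): [2.57, 2.57, 3.14, 3.14, 3.14, 3.14].

## Interface

Orientations are given as a unit quaternion [w, x, y, z].
In Python, from plant import state, cams, workorder, nets gives the robot as it stands.
- The arm moves only by the tool play_rows, never from a script. Its argument "motion" is a list of rows, each a list of 3 entries, a list of its own where there are three numbers: the closure, from -1 (fully open) to 1 (shut), then the shift along the world's x, y, z in m, then the turn about the world's z in rad. A call has 1 to 5 rows; each row is the pose to reach, as a shift and turn from the pose commanded when the call began; what a row does not reach only later rows make up. A row lasts 1/10 s, in which the tool goes at most 50 mm and 8.59 degrees, less where a joint would pass 70% of its speed; a pose out of reach is approached as far as the arm can. A call with a gripper value outside its range is refused whole. The fingers move at their own pace and stop on an object; the grip force is fixed at half the most. Time passes only in rows, so rows that repeat a pose let the fingers close. It gives the time, the measured TCP pose, the force and the opening at its end, in the units of the state.
- state(): the state, without advancing time (a new reading comes with each control period).
- cams.grab_frame(name): name is "scene" or "top" or "wrist"; returns (picture, depth): 384x512x3 uint8, red, green, blue; 384x512 float32, m along the optical axis (not along the pixel's ray), 0 where there is no reading.
- cams.camera_info(name): a dict with "K" (3x3 intrinsics, pixels), "rvec" (rotation vector, rad) and "tvec" (3), from world to camera coordinates, as OpenCV has them. Camera axes: x right, y down, z forward; pixel columns grow to the right and rows downward; lengths in m; the calibration is good to about 2 mm. A picture is of the moment at which its call begins: read the wrist's pose just before it. camera_info takes no time and is no camera call; for the wrist camera it gives the pose at the moment of the call.
- workorder.job_done(): hands the job in, once; it reports no verdict.
Trained networks look in the newest picture that a camera, given by its name, has taken for a name from the list of things; names that differ only in an ending like _2 or _b are one class to them, and where a whole thing is asked for, a point or a joint stands for the part that bears it (a point fixed in the world has none). Each returns a list of dicts, best first, with "score" (0 to 1); they miss things now and then, are a little off and sometimes report something else, mostly with a low value. They report only what shows in the picture. A call takes as long as a camera call.
- nets.recognise(camera, target): "at" ([x, y, z] in m, in world coordinates, good to about 4 mm: the middle of the surface that is visible of it).
- nets.landmark_of(camera, target): "at" ([x, y, z] in m, in world coordinates, good to about 4 mm: a listed point, or the origin of a listed thing).
The state is a dict: "time": time; "joint_pos": joint angles; "joint_vel": joint speeds; "joint_efforts": joint torques, N m; "tool_pos": TCP position; "tool_rot": TCP orientation; "contact_force": force on the tool from outside, world axes, zero at the start; "ft_torque": the same for the moment, N m; "gripper_width": opening from 0.0 (shut) to 1.0 (fully open).
Only numpy, scipy, OpenCV 4.12 (cv2) and the standard library are available. Lean on these libraries where they do the work, as an engineer would, in place of code of your own. Each camera call takes 0.05 s, during which the arm holds its last target.

## Task

Make up the two line kits for the fluid panel from the stock on the bench: the red tray, the acid-line kit, gets the silver steel tube fitting (brass would corrode), the small amber dropping bottle with the white cap and the amber vial with the red cap; the blue tray, the rinse-line kit, gets the brass fitting and the clear vial with the blue cap, and its big bottle well stays empty. Stand each thing upright on the floor of the recess cut for its kind: fittings in the shallow seats, vials in the medium wells at the end, the bottle in the big well. Never tip over or drop the glass, and leave the dish of ferrules, the wash bottle and the spanner where they are.

Things in the scene. Friction and masses are not known exactly. Their poses are not given: they have to be found in the camera images.
- red_tray: Acid-line kit: red case with grey insert, 182 x 82 mm, fixed. Origin: centre of underside, on the bench; x lengthwise, z up; insert top at z = 26 mm. Three round recesses with red floors on its x axis: bottle well at x = -50 mm, diameter 60, floor at z = 6; shallow fitting seat at x = +8, diameter 36, floor at z = 20; vial well at x = +58, diameter 44, floor at z = 6.
- blue_tray: Rinse-line kit: blue case with grey insert, 182 x 82 mm, fixed. Origin: centre of underside, on the bench; x lengthwise, z up; insert top at z = 26 mm. Three round recesses with blue floors on its x axis: bottle well at x = -50 mm, diameter 60, floor at z = 6; shallow fitting seat at x = +8, diameter 36, floor at z = 20; vial well at x = +58, diameter 44, floor at z = 6. Its bottle well stays empty.
- steel_fitting: Silver-grey steel tube fitting, upright: hexagon 17 mm across the flats (its x) and 19 mm across the corners (its y), with a narrower round collar on top, 22 mm tall in all; 30 g. Grip it low, on the hexagon (lowest 11 mm). Origin: centre of its underside; z up.
- brass_fitting: Brass-yellow tube fitting, otherwise like the steel one: hexagon 17 mm (x) by 19 mm (y), round collar on top, 22 mm tall, 30 g. Origin: centre of its underside; z up.
- amber_vial: Amber glass vial with a red screw cap, standing: diameter 28 mm, 53 mm tall, 20 g, slightly narrower towards the cap. Origin: centre of its underside; z up.
- clear_vial: Clear glass vial with a blue screw cap, standing: diameter 24 mm, 44 mm tall, 20 g, slightly narrower towards the cap. Origin: centre of its underside; z up.
- dropping_bottle: Small amber dropping bottle with a ribbed white cap, standing: body diameter 44 mm up to about 50 mm height, then a sloping shoulder, 88 mm tall in all, 90 g. Origin: centre of its underside; z up.
- ferrule_dish: Bystander: low round clear plastic dish of ferrules, diameter 60 mm, 13 mm tall, standing loose among the stock; it belongs to neither kit. Origin: centre of its underside.
- wash_bottle: Bystander: white squeeze wash bottle with a red cap and bent red jet, 190 mm tall, standing loose to the right of the work. Origin: near its underside's middle.
- spanner: Bystander: small flat open-ended spanner, 118 mm long (its y), 25 mm wide, 5 mm thick, lying loose in front of the stock. Origin: centre of its underside.

How it is judged:
At the end, for the whole second after the job is handed in: Red tray: steel fitting in the shallow seat, amber vial in the vial well, dropping bottle in the big well. Blue tray: brass fitting and clear vial likewise. Each within 13 mm of its recess centre along both tray axes, on the recess floor, upright within 0.2 rad, at rest (below 0.02 m/s) (x of steel_fitting in the frame of red_tray between -0.005 and 0.021 m and y of steel_fitting in the frame of red_tray between -0.013 and 0.013 m and z of steel_fitting in the frame of red_tray between 0 and 0.023 m and angle between each of steel_fitting, amber_vial, dropping_bottle, brass_fitting, clear_vial's own z axis and vertical below 0.2 rad and linear speed of each of steel_fitting, amber_vial, dropping_bottle, brass_fitting, clear_vial below 0.02 m/s and x of amber_vial in the frame of red_tray between 0.045 and 0.071 m and y of amber_vial in the frame of red_tray between -0.013 and 0.013 m and z of amber_vial in the frame of red_tray between 0 and 0.012 m and x of dropping_bottle in the frame of red_tray between -0.063 and -0.037 m and y of dropping_bottle in the frame of red_tray between -0.013 and 0.013 m and z of dropping_bottle in the frame of red_tray between 0 and 0.012 m and x of brass_fitting in the frame of blue_tray between -0.005 and 0.021 m and y of brass_fitting in the frame of blue_tray between -0.013 and 0.013 m and z of brass_fitting in the frame of blue_tray between 0 and 0.023 m and x of clear_vial in the frame of blue_tray between 0.045 and 0.071 m and y of clear_vial in the frame of blue_tray between -0.013 and 0.013 m and z of clear_vial in the frame of blue_tray between 0 and 0.012 m); the robot touches nothing.
It fails at once if a glass vial or the dropping bottle is tipped over (more than 45 degrees from upright) (angle between any of amber_vial, clear_vial, dropping_bottle's own z axis and vertical above 0.785 rad).
It fails at once if a glass vial or the dropping bottle is dropped (falls free, touching nothing, at over 0.8 m/s: a drop of about 33 mm) ((linear speed of amber_vial above 0.8 m/s and contact force between amber_vial and anything else below 0.02 N) or (linear speed of clear_vial above 0.8 m/s and contact force between clear_vial and anything else below 0.02 N) or (linear speed of dropping_bottle above 0.8 m/s and contact force between dropping_bottle and anything else below 0.02 N)).
It fails at once if the ferrule dish, the wash bottle or the spanner is moved more than 30 mm, or the wash bottle is tipped (distance of any of ferrule_dish, wash_bottle, spanner from where it was at the start of the episode above 0.03 m or angle between wash_bottle's own z axis and vertical above 0.5 rad).
It also fails if it takes over 115 s, if anything falls off the work surface, if the arm or the gripper's body presses on something with over 40 N, if the wrist force passes 120 N, or if a joint passes its speed limit or range.

## Working session

There is one attempt and no reset: what is moved stays moved. The work goes in short steps, Python scripts to look and compute and a tool call to move; the robot and the scene stay as the last step left them, time stands still between calls to the robot, and variables do not carry over. Pictures are saved under pics/ and viewed, and the job is handed in when it is done.

Besides the shell and the picture viewer there is one more tool, called after "Request:" as name(argument=value, ...) on one line, values as JSON. play_rows: Moves the arm, as the interface text tells. Its arguments: {"type":"object","properties":{"motion":{"type":"array","items":{"type":"array"}}},"required":["motion"]}

```bash
ls; mkdir -p pics; cat > h.py <<'E'
import numpy as np, cv2
from plant import state, cams, workorder, nets
def grab(cam,name):
    im,d=cams.grab_frame(cam); cv2.imwrite(f'pics/{name}.png',cv2.cvtColor(im,cv2.COLOR_RGB2BGR)); return im,d
def world(cam,uv,d,info=None):
    i=info or cams.camera_info(cam);K=np.array(i['K']);R=cv2.Rodrigues(np.array(i['rvec'],float))[0];t=np.array(i['tvec'],float).ravel()
    u,v=uv; p=np.linalg.inv(K)@[u,v,1]*d
    return R.T@(p-t)
def cloud(cam,d):
    i=cams.camera_info(cam);K=np.array(i['K']);R=cv2.Rodrigues(np.array(i['rvec'],float))[0];t=np.array(i['tvec'],float).ravel()
    v,u=np.mgrid[:d.shape[0],:d.shape[1]]
    p=np.stack([(u-K[0,2])/K[0,0]*d,(v-K[1,2])/K[1,1]*d,d],-1)
    return (p-t)@R
E
python3 - <<'E'
from h import *
s=state();print(s['time'],s['tool_pos'],s['tool_rot'],s['gripper_width'])
for c in ('top','scene'):
    im,d=grab(c,c+'0'); np.save(c+'0.npy',d)
    print(c,cams.camera_info(c))
for n in ['red_tray','blue_tray','steel_fitting','brass_fitting','amber_vial','clear_vial','dropping_bottle','ferrule_dish','wash_bottle','spanner']:
    for f in ('landmark_of',):
        r=getattr(nets,f)('top',n); print(n,[(round(x['score'],2),np.round(x['at'],3)) for x in r[:3]])
print(state()['time'])
E
```

```text
pics
0.0 [ 0.26478568 -0.56547551  0.23006481] [ 0.59609952  0.37994145  0.59719469 -0.37903609] 0.9999122242296147
top {'K': array([[453.70864273,   0.        , 255.56088033],
       [  0.        , 453.70864273, 188.42345654],
       [  0.        ,   0.        ,   1.        ]]), 'rvec': array([ 2.12275904, -2.15686284,  0.14357915]), 'tvec': array([-0.09257679,  0.4442043 ,  1.12087773])}
scene {'K': array([[385.87170927,   0.        , 259.11224036],
       [  0.        , 385.87170927, 193.23578288],
       [  0.        ,   0.        ,   1.        ]]), 'rvec': array([ 2.06646872, -0.51712947,  0.27067686]), 'tvec': array([-0.45801437,  0.11866433,  0.96030086])}
red_tray [(0.97, array([ 0.436,  0.27 , -0.001]))]
blue_tray [(0.67, array([0.54 , 0.   , 0.002])), (0.56, array([ 0.435, -0.253, -0.002]))]
steel_fitting [(0.37, array([ 0.539,  0.002, -0.   ]))]
brass_fitting [(0.49, array([ 0.455, -0.085,  0.002]))]
amber_vial [(0.44, array([0.456, 0.004, 0.   ]))]
clear_vial [(0.44, array([0.525, 0.086, 0.002]))]
dropping_bottle [(0.8, array([0.456, 0.104, 0.   ])), (0.62, array([ 0.372,  0.026, -0.003])), (0.44, array([ 0.453, -0.086, -0.001]))]
ferrule_dish []
wash_bottle [(0.93, array([ 0.431, -0.45 , -0.001]))]
spanner [(0.46, array([ 0.371,  0.028, -0.   ]))]
0.6
```

```bash
python3 - <<'E'
import cv2
a=cv2.imread('pics/top0.png');cv2.imwrite('pics/top0b.png',cv2.resize(a,(800,600),interpolation=cv2.INTER_CUBIC))
a=cv2.imread('pics/scene0.png');cv2.imwrite('pics/scene0b.png',cv2.resize(a,(800,600),interpolation=cv2.INTER_CUBIC))
E
```

```text
(no output)
```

View pics/top0b.png

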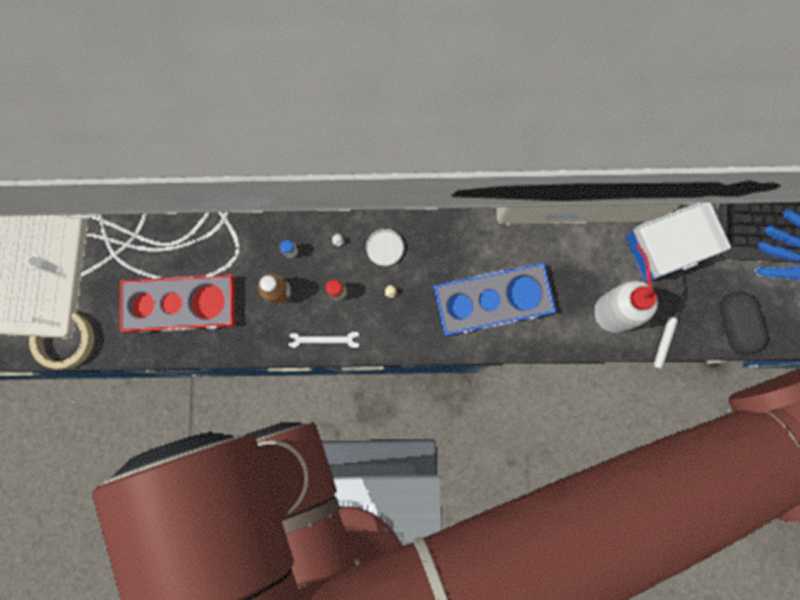

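View pics/scene0b.png

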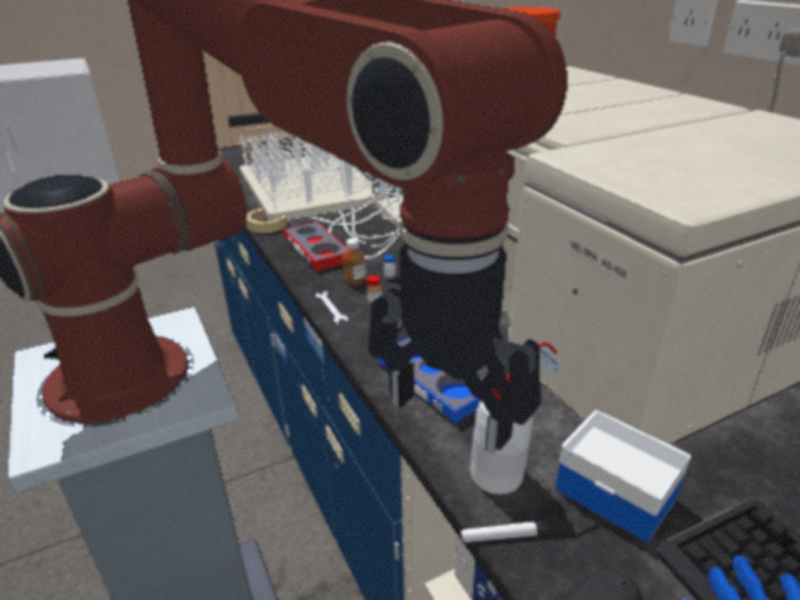

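The top view shows, in 800x600 pixels: red tray (177,303), blue tray (494,299), bottle (272,288), clear vial (288,247), steel (338,240), dish (385,247), amber vial (336,289), brass (391,291) and spanner (323,340). The networks mix up several classes, so I measure from colour and depth.

```bash
python3 - <<'E'
from h import *
d=np.load('top0.npy');im=cv2.imread('pics/top0.png');P=cloud('top',d)
hsv=cv2.cvtColor(im,cv2.COLOR_BGR2HSV)
s=512/800
# tall furniture extents
print('equip front', [ (r,np.round(P[r,250],3)) for r in (100,112,116,118,120,124,128,134,140)])
print('bench front', [ (r,np.round(P[r,210],3)) for r in (220,228,232,235,238,242)])
def ray_at_z(uv,z):
    a=world('top',uv,1.0);i=cams.camera_info('top');R=cv2.Rodrigues(np.array(i['rvec']))[0];c=-R.T@i['tvec']
    dd=a-c; return c+dd*(z-c[2])/dd[2]
H,S,V=[hsv[...,k].astype(int) for k in range(3)]
red=((H<10)|(H>170))&(S>150)&(V>90); blue=(H>100)&(H<125)&(S>120)&(V>90)
for nm,m,z in (('red',red,0),('blue',blue,0)):
    n,l,st,ce=cv2.connectedComponentsWithStats(m.astype(np.uint8))
    for k in range(1,n):
        if st[k,4]>20 and st[k,1]>140 and st[k,1]<225:
            print(nm,st[k],np.round(ce[k],1),'medP',np.round(np.median(P[l==k],0),3),'z6',np.round(ray_at_z(ce[k],.006),3),'z20',np.round(ray_at_z(ce[k],.020),3))
for nm,c in (('clear',(288,247)),('steel',(338,240)),('dish',(385,247)),('bottle',(272,288)),('amber',(336,289)),('brass',(391,291)),('spanner',(323,340)),('wash',(640,300))):
    u,v=[int(x*s) for x in c];w=P[v-14:v+15,u-14:u+15].reshape(-1,3);w=w[w[:,2]>.008 if nm!='spanner' else w[:,2]>.003]
    zm=np.percentile(w[:,2],98); t=w[w[:,2]>zm-.006]
    print(nm,'n',len(w),'zmax',round(zm,3),'top mean',np.round(t.mean(0),3),'ext',np.round(w.min(0),3),np.round(w.max(0),3))
E
python3 - <<'E'
import cv2
a=cv2.imread('pics/top0.png')[130:240,60:380];cv2.imwrite('pics/topz.png',cv2.resize(a,(800,275),interpolation=cv2.INTER_CUBIC))
E
```

```text
equip front [(100, array([ 0.384, -0.106,  0.862])), (112, array([ 0.379, -0.106,  0.852])), (116, array([ 0.377, -0.105,  0.846])), (118, array([ 0.377, -0.105,  0.841])), (120, array([ 0.377, -0.105,  0.837])), (124, array([ 0.377, -0.105,  0.826])), (128, array([ 0.377, -0.105,  0.815])), (134, array([ 0.595, -0.087, -0.005])), (140, array([ 0.578, -0.086, -0.002]))]
bench front [(220, array([0.367, 0.02 , 0.002])), (228, array([ 0.346,  0.02 , -0.   ])), (232, array([ 0.336,  0.02 , -0.002])), (235, array([ 0.341,  0.051, -0.276])), (238, array([ 0.34 ,  0.077, -0.509])), (242, array([ 0.334,  0.11 , -0.799]))]
red [404 157  16  41 216] [411.8 186.7] medP [ 0.418 -0.453  0.151] z6 [ 0.444 -0.504  0.006] z20 [ 0.442 -0.499  0.02 ]
red [139 176  11  34  82] [147.4 193.6] medP [0.435 0.177 0.02 ] z6 [0.438 0.182 0.006] z20 [0.436 0.179 0.02 ]
red [208 179  11  11  86] [213.3 183.8] medP [0.453 0.006 0.052] z6 [0.461 0.011 0.006] z20 [0.458 0.009 0.02 ]
red [123 183  20  21 331] [132.7 192.9] medP [0.44  0.221 0.005] z6 [0.44  0.221 0.006] z20 [0.438 0.217 0.02 ]
red [ 85 188  13  15
[... 1651 characters left out ...]
ax 1.172 top mean [ 0.275 -0.112  1.172] ext [ 0.275 -0.112  0.009] [0.548 0.011 1.172]
dish n 55 zmax 0.016 top mean [ 0.523 -0.076  0.041] ext [ 0.275 -0.112  0.008] [ 0.556 -0.047  1.172]
bottle n 306 zmax 0.091 top mean [0.446 0.092 0.151] ext [ 0.275 -0.112  0.008] [0.477 0.127 1.172]
amber n 126 zmax 0.614 top mean [ 0.275 -0.112  1.172] ext [ 0.275 -0.112  0.008] [0.465 0.019 1.172]
brass n 36 zmax 1.172 top mean [ 0.275 -0.112  1.172] ext [ 0.275 -0.112  0.009] [ 0.46  -0.077  1.172]
spanner n 153 zmax 0.01 top mean [0.369 0.02  0.049] ext [ 0.275 -0.112  0.003] [0.411 0.066 1.172]
wash n 621 zmax 0.179 top mean [ 0.411 -0.413  0.297] ext [ 0.275 -0.522  0.008] [ 0.466 -0.112  1.172]
```

View pics/topz.png

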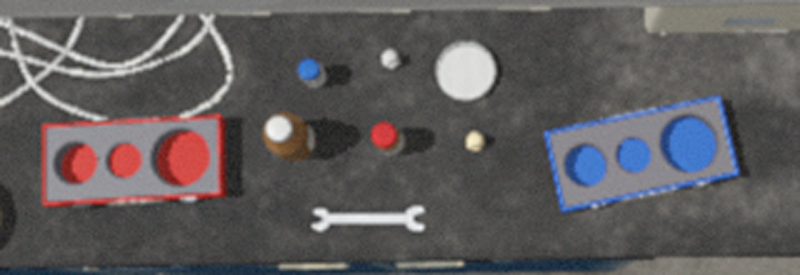

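```bash
cat >> h.py <<'E'
def ray_at_z(cam,uv,z):
    i=cams.camera_info(cam);R=cv2.Rodrigues(np.array(i['rvec'],float))[0];c=-R.T@np.array(i['tvec'],float).ravel()
    dd=world(cam,uv,1.0,i)-c; return c+dd*(z-c[2])/dd[2]
E
python3 - <<'E'
from h import *
from scipy.spatial.transform import Rotation as Ro
s=state();q=s['tool_rot'];print(np.round(Ro.from_quat([q[1],q[2],q[3],q[0]]).as_matrix(),3))
d=np.load('top0.npy');P=cloud('top',d);ok=d>0
print('invalid',(~ok).sum())
sc=512/800
for nm,c in (('clear',(288,247)),('steel',(338,240)),('dish',(385,247)),('bottle',(272,288)),('amber',(336,289)),('brass',(391,291)),('spanner',(323,340)),('wash',(640,300))):
    u,v=[int(x*sc) for x in c];r=14 if nm not in('spanner','wash','dish') else 26
    w=P[v-r:v+r+1,u-r:u+r+1].reshape(-1,3);o=ok[v-r:v+r+1,u-r:u+r+1].ravel();w=w[o]
    zt={'clear':.044,'steel':.022,'dish':.013,'bottle':.088,'amber':.053,'brass':.022,'spanner':.005,'wash':.19}[nm]
    hi=w[(w[:,2]>zt*.75-.001)&(w[:,2]<zt+.02)]; 
    print(nm,len(hi),'mean',np.round(hi.mean(0),4),'mid',np.round((hi.min(0)+hi.max(0))/2,4),'ext',np.round(np.ptp(hi,axis=0),3))
    if nm in('bottle','amber'):
        for a,b in ((.01,.02),(.02,.03),(.03,.04),(.04,.05),(.05,.06),(.06,.09)):
            m=w[(w[:,2]>a)&(w[:,2]<b)]; 
            if len(m): print('   ',a,len(m),np.round(m.min(0),3),np.round(m.max(0),3))
# trays
for nm,c in (('red',(113,193)),('blue',(316,191))):
    u,v=c; box=np.zeros(d.shape,bool);box[v-34:v+35,u-48:u+49]=1
    m=box&ok&(P[...,2]>.0225)&(P[...,2]<.032)
    pts=P[m][:,:2]; 
    # robust: largest component
    n,l,st,ce=cv2.connectedComponentsWithStats(m.astype(np.uint8));k=1+np.argmax(st[1:,4]);pts=P[l==k]
    r=cv2.minAreaRect((pts[:,:2]*1000).astype(np.float32));print(nm,'rect',np.round(r[0],1),np.round(r[1],1),round(r[2],2),'z',np.median(pts[:,2]))
    cs,h=cv2.findContours((l==k).astype(np.uint8),cv2.RETR_CCOMP,cv2.CHAIN_APPROX_NONE)
    for cc,hh in zip(cs,h[0]):
        if hh[3]>=0 and len(cc)>20:
            M=cv2.moments(cc);uv=(M['m10']/M['m00'],M['m01']/M['m00']);print('  hole',np.round(uv,1),'A',M['m00'],np.round(ray_at_z('top',uv,.026),4))
E
```

```text
[[-0.     0.906  0.424]
 [-0.     0.424 -0.906]
 [-1.    -0.     0.   ]]
invalid 791
clear 63 mean [0.5232 0.0833 0.0432] mid [0.5233 0.0835 0.0414] ext [0.019 0.022 0.018]
steel 21 mean [0.541  0.0031 0.0206] mid [0.541  0.0031 0.0211] ext [0.013 0.012 0.01 ]
dish 58 mean [ 0.5175 -0.0764  0.0131] mid [ 0.5058 -0.0561  0.0175] ext [0.101 0.097 0.016]
bottle 97 mean [0.4546 0.1033 0.0832] mid [0.4542 0.1029 0.078 ] ext [0.025 0.024 0.026]
    0.01 10 [0.435 0.083 0.01 ] [0.47  0.107 0.02 ]
    0.02 18 [0.435 0.083 0.02 ] [0.473 0.112 0.029]
    0.03 18 [0.434 0.084 0.03 ] [0.464 0.115 0.04 ]
    0.04 15 [0.435 0.085 0.041] [0.465 0.123 0.049]
    0.05 87 [0.436 0.083 0.05 ] [0.477 0.127 0.06 ]
    0.06 144 [0.438 0.088 0.06 ] [0.473 0.123 0.09 ]
amber 84 mean [0.4534 0.0054 0.0516] mid [0.4539 0.0047 0.0475] ext [0.023 0.024 0.016]
    0.01 10 [ 0.44  -0.008  0.01 ] [0.461 0.008 0.018]
    0.02 12 [ 0.441 -0.009  0.024] [0.461 0.009 0.03 ]
    0.03 17 [ 0.442 -0.007  0.031] [0.463 0.014 0.039]
    0.04 17 [ 0.443 -0.006  0.044] [0.464 0.014 0.05 ]
    0.05 65 [ 0.442 -0.004  0.05 ] [0.465 0.017 0.056]
brass 18 mean [ 0.4518 -0.0836  0.0211] mid [ 0.451  -0.0828  0.0207] ext [0.01  0.011 0.009]
spanner 331 mean [0.3844 0.0277 0.0048] mid [0.3869 0.029  0.0132] ext [0.113 0.133 0.021]
wash 232 mean [ 0.4207 -0.4538  0.1568] mid [ 0.431  -0.4555  0.1658] ext [0.066 0.034 0.048]
red rect [435.9 267.3] [ 84.6 184.3] 2.31 z 0.025577238242491043
  hole [109.4 193.8] A 182.0 [0.436  0.2748 0.026 ]
  hole [ 90.1 194.8] A 259.5 [0.4342 0.3244 0.026 ]
  hole [132.1 192.6] A 463.5 [0.438  0.2165 0.026 ]
blue rect [ 435.4 -254. ] [ 85.3 183.5] 10.77 z 0.025666095995511045
  hole [293.8 195.4] A 261.5 [ 0.4239 -0.1967  0.026 ]
  hole [313.  191.5] A 175.5 [ 0.433  -0.2458  0.026 ]
  hole [335.2 187. ] A 461.5 [ 0.4437 -0.3027  0.026 ]
```

Request:
play_rows(motion=[[-1,[0,0,0.05],0],[-1,[0.005,0.03,0.08],0],[-1,[0.02,0.075,0.08],0],[-1,[0.035,0.12,0.08],-0.1],[-1,[0.05,0.165,0.08],-0.22]])

```text
time: 1.1
tool_pos: [0.3152, -0.3996, 0.3118]
tool_rot: [0.551, 0.444, 0.55, -0.444]
contact_force: [1.2, 0.3, -0.8]
gripper_width: 0.999
```

Request:
play_rows(motion=[[-1,[0.02,0.045,0],-0.1],[-1,[0.04,0.09,0],-0.22],[-1,[0.06,0.135,-0.01],-0.22],[-1,[0.085,0.175,-0.03],-0.22],[-1,[0.107,0.215,-0.05],-0.22]])

```text
time: 1.6
tool_pos: [0.4223, -0.1855, 0.2623]
tool_rot: [0.5, 0.501, 0.498, -0.5]
contact_force: [1.0, 0.2, -0.1]
gripper_width: 0.997
```

Request:
play_rows(motion=[[-0.2,[0.012,0.04,-0.02],0],[-0.2,[0.02,0.08,-0.04],0],[-0.2,[0.028,0.102,-0.06],0],[-0.2,[0.028,0.102,-0.06],0]])

```text
time: 2.0
tool_pos: [0.448, -0.0821, 0.1986]
tool_rot: [0.499, 0.499, 0.502, -0.5]
contact_force: [-0.7, -0.0, -1.5]
gripper_width: 0.599
```

```bash
python3 - <<'E'
from h import *
s=state();print(s['tool_pos'],s['gripper_width'],s['joint_pos'])
i=cams.camera_info('wrist');print(i); R=cv2.Rodrigues(np.array(i['rvec']))[0];print('campos',-R.T@i['tvec'])
im,d=grab('wrist','w1');np.save('w1.npy',d)
P=cloud('wrist',d)
cv2.imwrite('pics/w1b.png',cv2.resize(cv2.imread('pics/w1.png'),(800,600)))
E
```

```text
[ 0.44801477 -0.08213184  0.19856253] 0.598636750296512 [-3.45267563e-01 -3.47130253e-01  2.02596827e+00  5.21817507e-04
  1.46844411e+00  1.22320847e+00]
{'K': array([[315.66669032,   0.        , 257.66973402],
       [  0.        , 315.66669032, 190.66890971],
       [  0.        ,   0.        ,   1.        ]]), 'rvec': array([-2.07374681,  2.07097087,  0.29421485]), 'tvec': array([-0.08225804,  0.40372328,  0.47166935])}
campos [ 0.51841193 -0.08251866  0.34157077]
```

View pics/w1b.png

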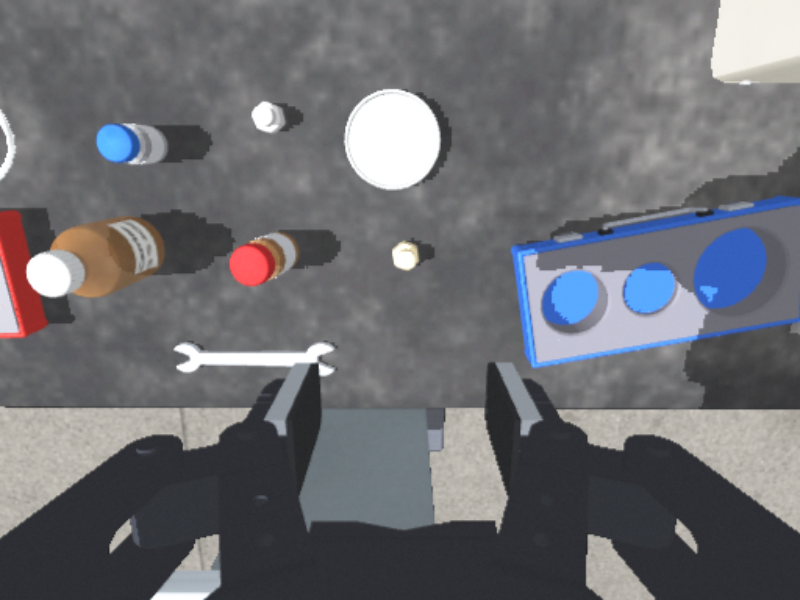

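```bash
python3 - <<'E'
from h import *
d=np.load('w1.npy');P=cloud('wrist',d);ok=d>0
print('top row',[np.round(P[r,c],3) for r in (0,) for c in (50,150,250,350,430,490)])
sc=.64
for nm,c,zt in (('clear',(119,142),.044),('steel',(267,117),.022),('dish',(393,140),.013),('amber',(253,263),.053),('brass',(405,255),.022),('bottle',(80,265),.088)):
    u,v=[int(x*sc) for x in c];r=22 if nm!='bottle' else 50
    a=(slice(max(v-r,0),v+r+1),slice(max(u-r,0),u+r+1))
    if nm=='dish': a=(slice(v-36,v+36),slice(u-36,u+36))
    w=P[a][ok[a]];hi=w[(w[:,2]>zt*.85)&(w[:,2]<zt*1.15)];lo=w[(w[:,2]>.005)&(w[:,2]<.012)]
    print(nm,len(hi),np.round(hi.mean(0),4),'mid',np.round((hi.min(0)+hi.max(0))/2,4),np.round(np.ptp(hi,axis=0),3),'lo',len(lo),np.round(lo.min(0),3),np.round(lo.max(0),3))
    if nm in('steel','brass'):
        hx=w[(w[:,2]>.006)&(w[:,2]<.015)]
        rr=cv2.minAreaRect((hx[:,:2]*1000).astype(np.float32));print('hexrect',rr, len(hx))
a=cv2.imread('pics/w1.png');z=np.hstack([cv2.resize(a[int(v*sc)-20:int(v*sc)+20,int(u*sc)-20:int(u*sc)+20],(400,400),interpolation=cv2.INTER_CUBIC) for u,v in ((267,117),(405,255))]);cv2.imwrite('pics/w1z.png',z)
E
```

```text
top row [array([0.611, 0.115, 0.003]), array([0.611, 0.019, 0.003]), array([ 0.611, -0.077,  0.004]), array([ 0.611, -0.172,  0.004]), array([ 0.611, -0.248,  0.004]), array([ 0.594, -0.264,  0.068])]
clear 550 [0.5271 0.0805 0.046 ] mid [0.5273 0.0823 0.0435] [0.021 0.022 0.011] lo 3 [0.537 0.077 0.008] [0.539 0.08  0.012]
steel 99 [0.5437 0.0009 0.0239] mid [0.5436 0.0014 0.0221] [0.012 0.011 0.006] lo 34 [ 0.535 -0.01   0.005] [ 0.551 -0.     0.012]
hexrect ((544.0668334960938, 1.7637205123901367), (18.91409683227539, 17.04128074645996), 9.858028411865234) 117
dish 112 [ 0.5311 -0.0735  0.0133] mid [ 0.5296 -0.0768  0.013 ] [0.058 0.059 0.004] lo 781 [ 0.499 -0.11   0.005] [ 0.559 -0.041  0.012]
amber 628 [0.4577 0.0066 0.054 ] mid [0.457  0.0077 0.0513] [0.025 0.026 0.012] lo 7 [ 0.467 -0.005  0.005] [0.47  0.023 0.01 ]
brass 88 [ 0.4549 -0.0852  0.0242] mid [ 0.4547 -0.0853  0.0222] [0.012 0.01  0.006] lo 15 [ 0.458 -0.093  0.005] [ 0.464 -0.077  0.011]
hexrect ((454.55377197265625, -85.30017852783203), (18.52214241027832, 17.015182495117188), 1.3028873205184937) 101
bottle 882 [0.4602 0.1009 0.0878] mid [0.4593 0.1031 0.0843] [0.024 0.024 0.016] lo 333 [0.402 0.082 0.005] [0.485 0.18  0.012]
```

View pics/w1z.png

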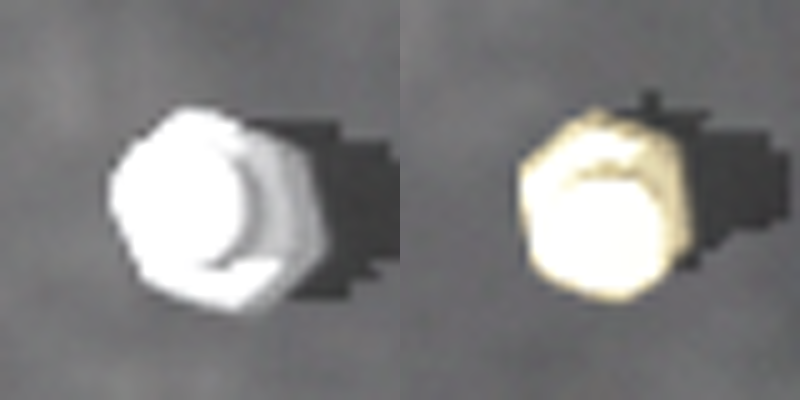

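Request:
play_rows(motion=[[-0.2,[0.005,-0.0025,-0.05],0.06],[-0.2,[0.005,-0.0025,-0.1],0.06],[-0.2,[0.005,-0.0025,-0.15],0.06],[-0.2,[0.005,-0.0025,-0.18],0.06],[-0.2,[0.005,-0.0025,-0.193],0.06]])

```text
time: 2.55
tool_pos: [0.4526, -0.0883, 0.0065]
tool_rot: [0.512, 0.485, 0.515, -0.487]
contact_force: [-0.5, 0.3, 0.8]
gripper_width: 0.599
```

Request:
play_rows(motion=[[1,[0,0,0],0],[1,[0,0,0],0],[1,[0,0,0],0],[1,[0,0,0],0],[1,[0,0,0],0]])

```text
time: 3.05
tool_pos: [0.4566, -0.0887, 0.0114]
tool_rot: [0.516, 0.486, 0.512, -0.485]
contact_force: [-0.4, -1.3, 6.5]
gripper_width: 0.147
```

```bash
python3 - <<'E'
from h import *
d=np.load('w1.npy')
s=state();print(s['tool_pos'],s['gripper_width'],s['contact_force'])
im,d2=grab('wrist','w2')
sd=np.load('scene0.npy');S=cloud('scene',sd)
m=(sd>0)&(abs(S[...,1])<.2)&(S[...,2]>.05)&(S[...,2]<.35)&(S[...,0]>.55)&(S[...,0]<1.0)
print('behind',m.sum(), np.percentile(S[m][:,0],[0,1,5,20,50]) if m.sum() else '')
E
```

```text
[ 0.45662943 -0.08868575  0.01142208] 0.14682472633835963 [-0.39668851 -1.31202279  6.50041529]
behind 2589 [0.59345308 0.61856281 0.62155514 0.62806391 0.82951455]
```

View pics/w2.png

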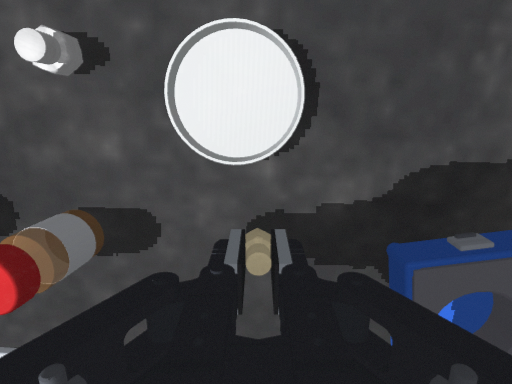

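Request:
play_rows(motion=[[-0.2,[0,0.002,0],0],[-0.2,[0,0.002,0],0],[-0.2,[0,0.002,0],0],[-0.2,[0,0.002,0],0]])

```text
time: 3.5
tool_pos: [0.454, -0.0854, 0.0085]
tool_rot: [0.514, 0.485, 0.515, -0.485]
contact_force: [0.8, -0.1, 0.9]
gripper_width: 0.607
```

```bash
python3 - <<'E'
from h import *
s=state();print(s['tool_pos'],s['gripper_width'],s['contact_force'])
im,d2=grab('wrist','w3');P=cloud('wrist',d2)
for _ in range(3): print(state()['tool_pos'])
w=P[215:290,225:295].reshape(-1,3);hi=w[(w[:,2]>.019)&(w[:,2]<.03)&(abs(w[:,1]+.085)<.015)];print(len(hi),np.round(hi.mean(0),4),np.round((hi.min(0)+hi.max(0))/2,4),np.ptp(hi,axis=0))
E
```

```text
[ 0.45401425 -0.08535416  0.00851974] 0.6067988150135868 [ 0.78947598 -0.1231557   0.91529186]
[ 0.45406183 -0.08540209  0.00854011]
[ 0.45406183 -0.08540209  0.00854011]
[ 0.45406183 -0.08540209  0.00854011]
576 [ 0.4547 -0.0881  0.0227] [ 0.454  -0.0883  0.022 ] [0.01241079 0.01159633 0.00600544]
```

View pics/w3.png

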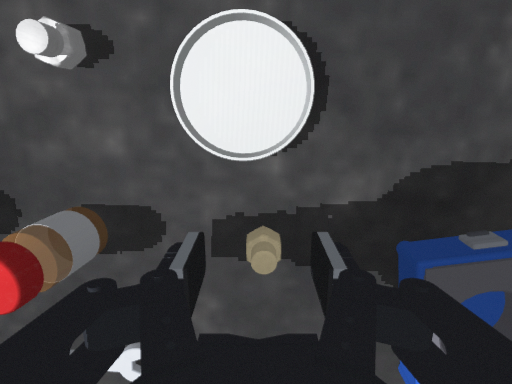

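Request:
play_rows(motion=[[-0.2,[0,-0.002,-0.004],0],[-0.2,[0,-0.002,-0.0075],0],[0.3,[0,-0.002,-0.0075],0],[0.9,[0,-0.002,-0.0075],0],[1,[0,-0.002,-0.0075],0]])

```text
time: 4.05
tool_pos: [0.4545, -0.0877, 0.0015]
tool_rot: [0.514, 0.485, 0.514, -0.485]
contact_force: [0.6, -0.2, -0.6]
gripper_width: 0.174
```

Request:
play_rows(motion=[[1,[0,0,0],0],[1,[0,0,0],0],[1,[0,0,0],0]])

```text
time: 4.35
tool_pos: [0.4545, -0.0876, 0.0014]
tool_rot: [0.514, 0.485, 0.514, -0.485]
contact_force: [-0.3, 0.0, -0.5]
gripper_width: 0.171
```

Request:
play_rows(motion=[[1,[0,0,0.04],0],[1,[0,0,0.085],0],[1,[-0.006,-0.045,0.1],0],[1,[-0.012,-0.095,0.1],0],[1,[-0.019,-0.14,0.1],0]])

```text
time: 4.85
tool_pos: [0.4358, -0.2295, 0.1029]
tool_rot: [0.516, 0.485, 0.513, -0.485]
contact_force: [0.2, 0.2, 0.2]
gripper_width: 0.17
```

Request:
play_rows(motion=[[1,[0,-0.018,-0.02],0],[1,[0,-0.018,-0.04],0],[1,[0,-0.018,-0.04],0]])

```text
time: 5.15
tool_pos: [0.4331, -0.2447, 0.0583]
tool_rot: [0.512, 0.486, 0.516, -0.486]
contact_force: [-0.9, 0.5, -0.2]
gripper_width: 0.171
```

```bash
cat >> h.py <<'E'
def holes(cam,d,zt=.026,tol=.004,save=None):
    P=cloud(cam,d); m=(d>0)&(abs(P[...,2]-zt)<tol)
    n,l,st,ce=cv2.connectedComponentsWithStats(m.astype(np.uint8))
    for k in range(1,n):
        if st[k,4]<1500: continue
        print('comp',st[k],'z',np.median(P[l==k][:,2]))
        cs,h=cv2.findContours((l==k).astype(np.uint8),cv2.RETR_CCOMP,cv2.CHAIN_APPROX_NONE)
        for cc,hh in zip(cs,h[0]):
            if hh[3]>=0 and len(cc)>30:
                e=cv2.fitEllipse(cc); print('  hole',np.round(e[0],1),np.round(e[1],1),np.round(ray_at_z(cam,e[0],zt),4))
E
python3 - <<'E'
from h import *
print(state()['tool_pos'],state()['gripper_width'],state()['contact_force'])
holes('wrist',np.load('w1.npy')) if 0 else None
im,d=grab('wrist','w4');holes('wrist',d,zt=.028); np.save('w4.npy',d)
P=cloud('wrist',d);print(np.round(P[250:300:10,257],3))
E
```

```text
[ 0.43306864 -0.24470903  0.05827427] 0.17053093518690218 [-0.90339944  0.48743725 -0.18614349]
comp [  106   127   324   155 21696] z 0.02810608169168652
  hole [356.2 205.1] [ 92.2 103.3] [ 0.4487 -0.3017  0.028 ]
[[ 0.44  -0.244  0.074]
 [ 0.439 -0.245  0.082]
 [ 0.434 -0.245  0.081]
 [ 0.429 -0.245  0.082]
 [ 0.371 -0.248  0.001]]
```

View pics/w4.png

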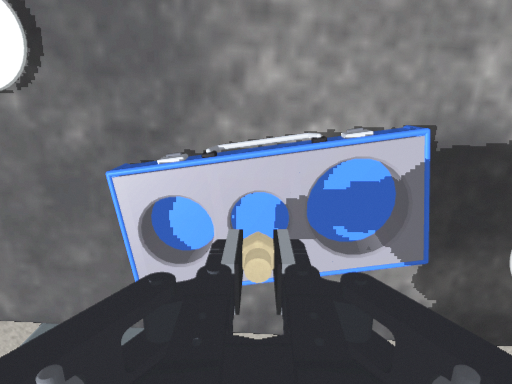

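Request:
play_rows(motion=[[1,[0.003,0,-0.015],0],[1,[0.003,0,-0.03],0],[1,[0.003,0,-0.035],0],[1,[0.003,0,-0.035],0]])

```text
time: 5.6
tool_pos: [0.4387, -0.2452, 0.0268]
tool_rot: [0.514, 0.485, 0.514, -0.485]
contact_force: [-0.6, 0.4, -0.4]
gripper_width: 0.174
```

Request:
play_rows(motion=[[0.3,[0,0,0],0],[0.3,[0,0,0],0],[0.3,[0,0,0],0],[0.3,[0,0,0.03],0],[0.3,[0,0,0.06],0]])

```text
time: 6.1
tool_pos: [0.4375, -0.245, 0.0862]
tool_rot: [0.513, 0.485, 0.515, -0.485]
contact_force: [0.0, -1.1, -0.2]
gripper_width: 0.35
```

```bash
python3 - <<'E'
from h import *
print(state()['tool_pos'],state()['gripper_width'],state()['contact_force'])
im,d=grab('wrist','w5');holes('wrist',d,zt=.028); 
P=cloud('wrist',d);w=P[(d>0)];w=w[(abs(w[:,0]-.437)<.03)&(abs(w[:,1]+.245)<.03)&(w[:,2]>.037)&(w[:,2]<.05)];print(len(w),w.mean(0),np.ptp(w,axis=0))
E
```

```text
[ 0.43753906 -0.24497868  0.086204  ] 0.3500133746426445 [ 0.02573567 -1.05251157 -0.17883287]
539 [ 0.4445966  -0.2485866   0.04405615] [0.01557051 0.01643629 0.01286371]
```

View pics/w5.png

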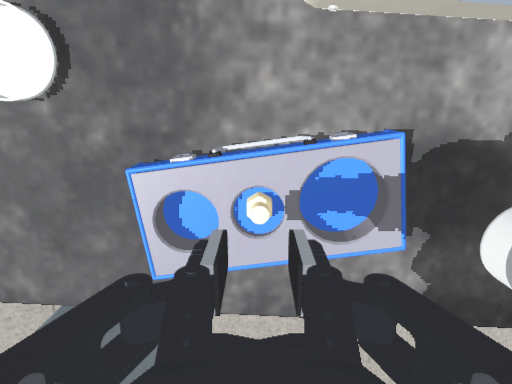

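```bash
python3 - <<'E'
from h import *
sd=np.load('scene0.npy');S=cloud('scene',sd)
for y0 in np.arange(-.2,.25,.05):
    m=(sd>0)&(abs(S[...,1]-y0)<.025)&(S[...,2]>.05)&(S[...,2]<.4)&(S[...,0]>.55)&(S[...,0]<1.0)
    if m.sum()>5: print(round(y0,2),m.sum(),np.round(np.percentile(S[m][:,0],[1,10,50]),3),np.round(np.percentile(S[m][:,2],[1,99]),3))
print(state()['joint_pos'])
im,d=grab('scene','s1');cv2.imwrite('pics/s1.png',cv2.resize(cv2.imread('pics/s1.png'),(800,600)))
E
```

```text
-0.2 1233 [0.618 0.622 0.706] [0.068 0.346]
-0.15 851 [0.62  0.626 0.765] [0.062 0.347]
-0.1 379 [0.758 0.789 0.877] [0.345 0.347]
-0.05 262 [0.804 0.834 0.906] [0.344 0.347]
-0.0 172 [0.85  0.875 0.929] [0.344 0.347]
0.05 100 [0.892 0.915 0.953] [0.345 0.347]
0.1 47 [0.934 0.95  0.976] [0.345 0.347]
0.15 13 [0.594 0.67  0.992] [0.053 0.346]
[-6.58779877e-01 -1.11130500e-01  2.01430492e+00  1.05681994e-05
  1.23017748e+00  8.54102351e-01]
```

View pics/s1.png

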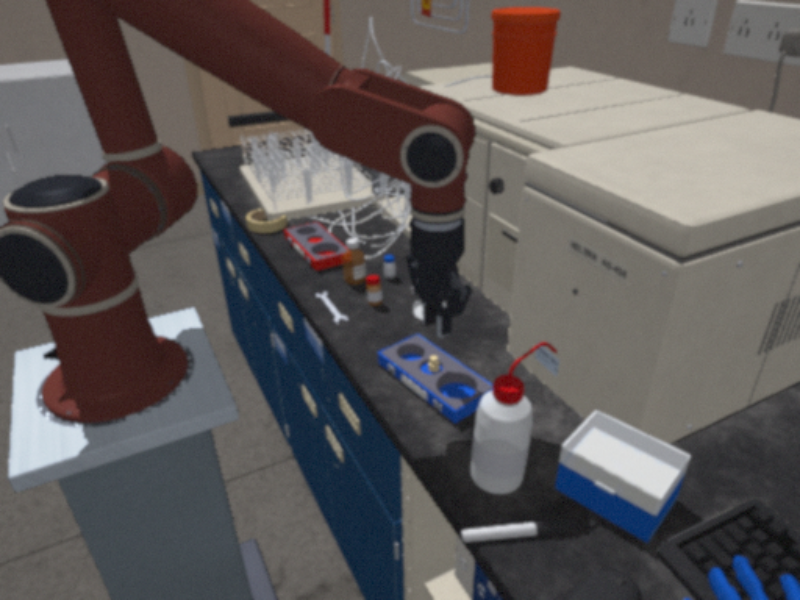

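Request:
play_rows(motion=[[0,[0,0.01,0.045],0.1],[0,[0,0.03,0.085],0.24],[0,[0,0.06,0.115],0.38],[0,[0,0.09,0.115],0.52],[0,[0,0.12,0.115],0.66]])

```text
time: 6.7
tool_pos: [0.4389, -0.1249, 0.2027]
tool_rot: [0.646, 0.291, 0.643, -0.291]
contact_force: [-0.3, 0.6, -1.1]
gripper_width: 0.499
```

Request:
play_rows(motion=[[0,[0,0.03,0],0.15],[0,[0,0.06,0],0.3],[0,[0,0.09,0],0.44],[0,[0.01,0.12,0],0.58],[0,[0.01,0.145,0],0.72]])

```text
time: 7.2
tool_pos: [0.4485, 0.0209, 0.201]
tool_rot: [0.706, 0.045, 0.706, -0.045]
contact_force: [0.2, 1.3, 0.3]
gripper_width: 0.499
```

Request:
play_rows(motion=[[0,[0.01,0.02,0],0.15],[0,[0.02,0.03,0],0.3],[0,[0.03,0.04,0],0.44],[0,[0.04,0.05,0],0.58],[0,[0.05,0.06,0],0.72]])

```text
time: 7.7
tool_pos: [0.4985, 0.0799, 0.2007]
tool_rot: [0.676, -0.207, 0.677, 0.207]
contact_force: [-0.2, -0.0, -0.8]
gripper_width: 0.497
```

Request:
play_rows(motion=[[0,[0.01,0,0],0.15],[0,[0.02,0,-0.01],0.3],[0,[0.025,0,-0.02],0.44],[0,[0.025,0,-0.03],0.58],[0,[0.025,0,-0.05],0.72]])

```text
time: 8.2
tool_pos: [0.5244, 0.0794, 0.1518]
tool_rot: [0.561, -0.432, 0.559, 0.431]
contact_force: [0.3, -0.6, 0.1]
gripper_width: 0.497
```

Request:
play_rows(motion=[[0,[0,0,0],0.13],[0,[0,0,0],0.26],[0,[0,0,0],0.26]])

```text
time: 8.5
tool_pos: [0.523, 0.0794, 0.1505]
tool_rot: [0.501, -0.499, 0.501, 0.499]
contact_force: [-0.5, 0.3, 1.0]
gripper_width: 0.498
```

```bash
python3 - <<'E'
from h import *
from scipy.spatial.transform import Rotation as Ro
s=state();q=s['tool_rot'];print(s['tool_pos'],s['gripper_width'],s['joint_pos'][5],'jaw',np.round(Ro.from_quat([q[1],q[2],q[3],q[0]]).as_matrix()[:,2],3))
im,d=grab('wrist','w6');np.save('w6.npy',d)
P=cloud('wrist',d)
for nm,c,zt in (('clear',(.525,.082),.044),('steel',(.5425,.0015),.022),('amber',(.455,.006),.053),('bottle',(.457,.103),.088)):
    w=P[(d>0)&(np.hypot(P[...,0]-c[0],P[...,1]-c[1])<.03)]
    hi=w[abs(w[:,2]-zt)<.15*zt+.001]
    if len(hi): print(nm,len(hi),np.round(hi.mean(0),4),'mid',np.round((hi.min(0)+hi.max(0))/2,4),np.round(np.ptp(hi,axis=0),3))
E
```

```text
[0.52300577 0.07938427 0.15054272] 0.4980216413325453 -1.5567894194781164 jaw [0.004 1.    0.   ]
clear 545 [0.5244 0.0842 0.045 ] mid [0.5251 0.0843 0.042 ] [0.021 0.022 0.011]
steel 158 [0.5413 0.0044 0.0229] mid [0.5418 0.0038 0.0217] [0.011 0.012 0.008]
amber 974 [0.4549 0.011  0.0533] mid [0.4552 0.0106 0.0507] [0.024 0.025 0.013]
bottle 1166 [0.4574 0.1053 0.0884] mid [0.4576 0.1055 0.0833] [0.024 0.023 0.015]
```

View pics/w6.png

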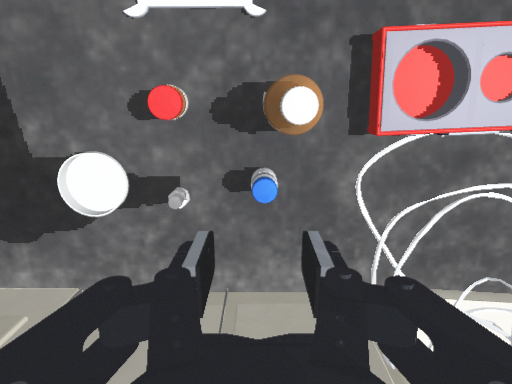

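Request:
play_rows(motion=[[0,[0.002,0.0035,-0.04],0],[0,[0.002,0.0035,-0.085],0],[0,[0.002,0.0035,-0.115],0],[0,[0.002,0.0035,-0.13],0],[0,[0.002,0.0035,-0.13],0]])

```text
time: 9.05
tool_pos: [0.5235, 0.0829, 0.0191]
tool_rot: [0.5, -0.498, 0.503, 0.5]
contact_force: [-1.1, 0.3, 0.0]
gripper_width: 0.499
```

Request:
play_rows(motion=[[0.3,[0,0,0],0],[0.6,[0,0,0],0],[1,[0,0,0],0],[1,[0,0,0],0],[1,[0,0,0],0]])

```text
time: 9.55
tool_pos: [0.5274, 0.0829, 0.0236]
tool_rot: [0.502, -0.5, 0.5, 0.498]
contact_force: [0.7, 1.1, 5.8]
gripper_width: 0.222
```

Request:
play_rows(motion=[[1,[0,0,0.02],0],[1,[-0.002,-0.005,0.06],0],[1,[-0.012,-0.04,0.09],0],[1,[-0.022,-0.08,0.1],0],[1,[-0.032,-0.125,0.1],0]])

```text
time: 10.05
tool_pos: [0.4948, -0.0431, 0.1247]
tool_rot: [0.502, -0.501, 0.499, 0.498]
contact_force: [1.2, -1.1, -1.2]
gripper_width: 0.222
```

Request:
play_rows(motion=[[1,[-0.01,-0.04,0],0],[1,[-0.025,-0.08,0],0],[1,[-0.045,-0.12,0],0],[1,[-0.065,-0.15,-0.01],0],[1,[-0.068,-0.155,-0.02],0]])

```text
time: 10.55
tool_pos: [0.4241, -0.1997, 0.1017]
tool_rot: [0.502, -0.499, 0.502, 0.497]
contact_force: [-0.3, 0.6, -1.2]
gripper_width: 0.22
```

```bash
python3 - <<'E'
from h import *
s=state();print(s['tool_pos'],s['contact_force'],s['gripper_width'])
im,d=grab('wrist','w7');np.save('w7.npy',d)
holes('wrist',d,zt=.026)
P=cloud('wrist',d);hsv=cv2.cvtColor(im,cv2.COLOR_RGB2HSV).astype(int)
m=(d>0)&(P[...,2]>.09)&(abs(P[...,1]+.2)<.03)&(hsv[...,0]>100)&(hsv[...,0]<125)&(hsv[...,1]>130)
w=P[m];print(m.sum(),w.mean(0),w.min(0),w.max(0))
im,d=grab('scene','s2');cv2.imwrite('pics/s2.png',cv2.resize(cv2.imread('pics/s2.png')[130:330,150:400],(800,640))[:600])
E
```

```text
[ 0.424128   -0.19973384  0.10169572] [-0.32963423  0.57648318 -1.15480434] 0.2204896345548173
comp [   48   134   269   151 15024] z 0.02420646474953348
  hole [195.7 211.2] [46.  49.8] [ 0.4316 -0.2436  0.026 ]
  hole [120.5 225. ] [72.2 83.5] [ 0.4417 -0.2996  0.026 ]
1892 [ 0.41951449 -0.19873404  0.12051675] [ 0.41039857 -0.22171933  0.10646754] [ 0.43483739 -0.17566693  0.12917769]
```

View pics/w7.png

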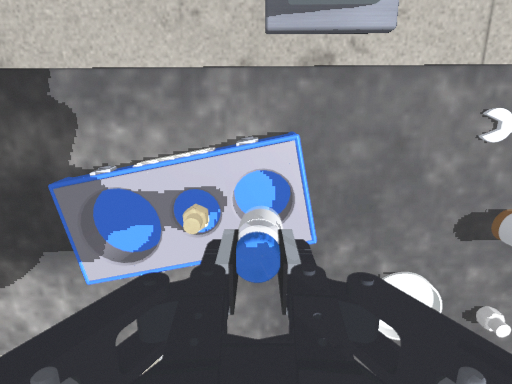

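View pics/s2.png

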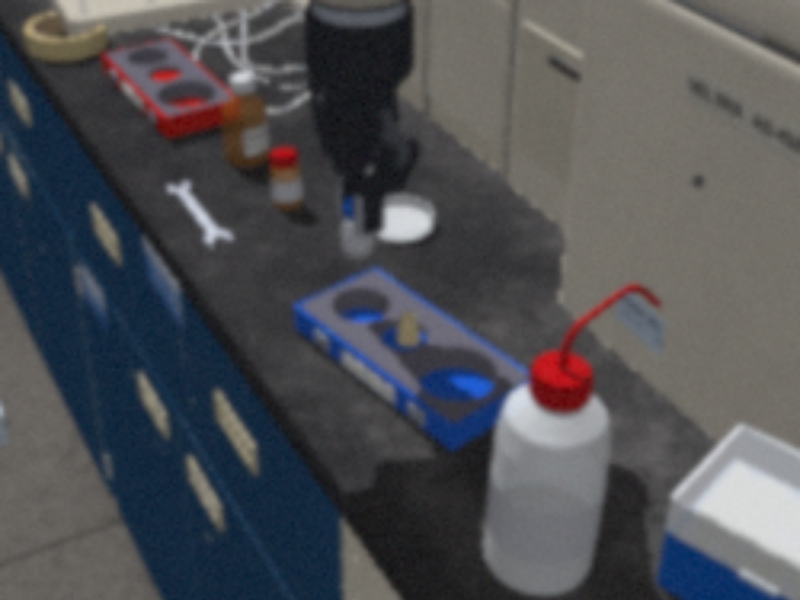

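Request:
play_rows(motion=[[1,[0,0.003,-0.03],0],[1,[0,0.003,-0.055],0],[1,[0,0.003,-0.065],0],[1,[0,0.003,-0.07],0],[1,[0,0.003,-0.07],0]])

```text
time: 11.15
tool_pos: [0.4258, -0.1936, 0.0314]
tool_rot: [0.501, -0.499, 0.501, 0.499]
contact_force: [0.1, -0.6, -1.0]
gripper_width: 0.225
```

```bash
python3 - <<'E'
from h import *
s=state();print(s['tool_pos'],s['contact_force'],s['gripper_width'])
im,d=grab('wrist','w8')
E
```

```text
[ 0.42579083 -0.19358349  0.03143626] [ 0.09643645 -0.60208161 -1.04528525] 0.22468484978771702
```

View pics/w8.png

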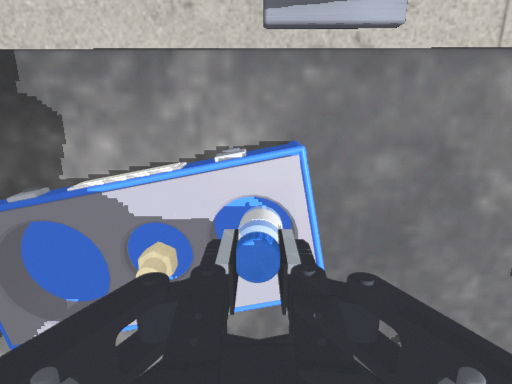

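Request:
play_rows(motion=[[1,[0,-0.002,-0.002],0],[0.6,[0,-0.002,-0.002],0],[0.2,[0,-0.002,-0.002],0],[0.2,[0,-0.002,-0.002],0],[0.2,[0,-0.002,0.0],0]])

```text
time: 11.7
tool_pos: [0.4252, -0.1961, 0.0313]
tool_rot: [0.501, -0.499, 0.501, 0.499]
contact_force: [-0.0, -0.2, -0.1]
gripper_width: 0.402
```

Request:
play_rows(motion=[[0.2,[0,0,0.02],0],[0.2,[0,0,0.05],0],[0.2,[0,0.01,0.08],0],[0,[0.02,0.05,0.1],0],[0,[0.04,0.09,0.1],0]])

```text
time: 12.2
tool_pos: [0.4681, -0.1067, 0.136]
tool_rot: [0.503, -0.501, 0.5, 0.496]
contact_force: [1.0, -0.6, 0.9]
gripper_width: 0.501
```

```bash
python3 - <<'E'
from h import *
s=state();print(s['tool_pos'],s['contact_force'],s['gripper_width'])
im,d=grab('top','t2');cv2.imwrite('pics/t2.png',cv2.resize(cv2.imread('pics/t2.png')[130:240,60:380],(800,275),interpolation=cv2.INTER_CUBIC))
E
```

```text
[ 0.46812125 -0.10668524  0.13600811] [ 1.01435979 -0.64140007  0.93260716] 0.5012035786176692
```

View pics/t2.png

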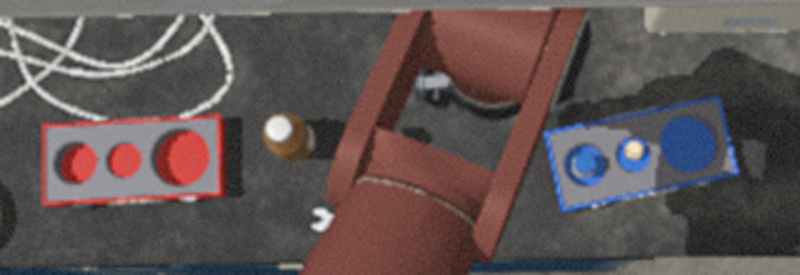

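Request:
play_rows(motion=[[0,[0.02,0.04,0],0.06],[0,[0.045,0.08,0],0.12],[0,[0.074,0.11,-0.01],0.17],[0,[0.074,0.11,-0.04],0.17],[0,[0.074,0.11,-0.04],0.17]])

```text
time: 12.75
tool_pos: [0.5366, 0.0052, 0.0872]
tool_rot: [0.455, -0.538, 0.458, 0.543]
contact_force: [-1.1, -0.0, -0.5]
gripper_width: 0.5
```

```bash
python3 - <<'E'
from h import *
s=state();print(s['tool_pos'],s['contact_force'],s['gripper_width'])
im,d=grab('wrist','w9');P=cloud('wrist',d)
w=P[(d>0)&(np.hypot(P[...,0]-.542,P[...,1]-.003)<.02)];hi=w[(w[:,2]>.018)&(w[:,2]<.028)];print(len(hi),hi.mean(0),(hi.min(0)+hi.max(0))/2)
hx=w[(w[:,2]>.006)&(w[:,2]<.016)];print(cv2.minAreaRect((hx[:,:2]*1000).astype(np.float32)))
E
```

```text
[0.53655432 0.00523478 0.08724203] [-1.09651725 -0.00200819 -0.49231226] 0.5002281962373534
262 [0.54216131 0.00290304 0.02430494] [0.54288194 0.00306446 0.02234382]
((540.754150390625, 2.6706056594848633), (15.242274284362793, 16.29337501525879), 9.29792594909668)
```

View pics/w9.png

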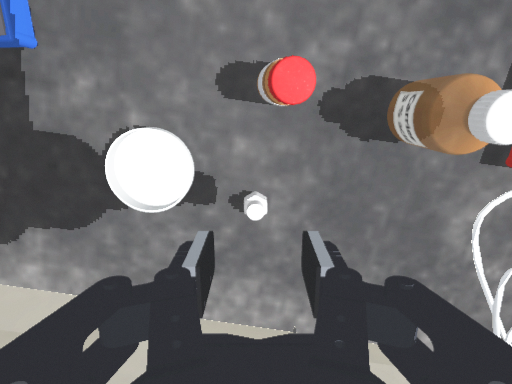

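Request:
play_rows(motion=[[0,[0.002,-0.002,-0.04],0],[0,[0.002,-0.002,-0.075],0],[0,[0.002,-0.002,-0.09],0],[0,[0.002,-0.002,-0.09],0],[0,[0.002,-0.002,-0.09],0]])

```text
time: 13.3
tool_pos: [0.5423, 0.0013, 0.0029]
tool_rot: [-0.457, 0.54, -0.457, -0.539]
contact_force: [-0.0, -0.0, 0.2]
gripper_width: 0.497
```

Request:
play_rows(motion=[[0.4,[0,0,0],0],[0.9,[0,0,0],0],[1,[0,0,0],0],[1,[0,0,0],0],[1,[0,0,0],0]])

```text
time: 13.8
tool_pos: [0.5427, 0.0017, 0.0032]
tool_rot: [-0.457, 0.541, -0.456, -0.539]
contact_force: [-1.6, 0.8, 7.3]
gripper_width: 0.17
```

Request:
play_rows(motion=[[1,[0,0,0.04],0],[1,[0,0,0.085],0],[1,[0,0.01,0.13],0],[1,[-0.01,0.045,0.15],-0.08],[1,[-0.02,0.09,0.15],-0.17]])

```text
time: 14.3
tool_pos: [0.5244, 0.0919, 0.1571]
tool_rot: [0.505, -0.5, 0.5, 0.495]
contact_force: [0.9, 0.4, -0.6]
gripper_width: 0.171
```

Request:
play_rows(motion=[[1,[-0.02,0.045,0],0],[1,[-0.04,0.09,0],0],[1,[-0.06,0.135,-0.01],0],[1,[-0.08,0.17,-0.04],0],[1,[-0.085,0.182,-0.08],0]])

```text
time: 14.8
tool_pos: [0.4364, 0.2777, 0.0733]
tool_rot: [0.502, -0.501, 0.498, 0.5]
contact_force: [0.6, -0.5, -1.4]
gripper_width: 0.168
```

Request:
play_rows(motion=[[1,[0,0,-0.005],0],[1,[0,0,-0.01],0]])

```text
time: 15.0
tool_pos: [0.436, 0.2736, 0.0609]
tool_rot: [0.5, -0.499, 0.501, 0.499]
contact_force: [0.4, -1.1, -0.4]
gripper_width: 0.164
```

```bash
python3 - <<'E'
from h import *
s=state();print(s['tool_pos'],s['contact_force'],s['gripper_width'])
im,d=grab('wrist','w10');holes('wrist',d,.026)
P=cloud('wrist',d);print(np.round(P[240:300:10,257],3))
E
```

```text
[0.43597017 0.27362826 0.06087308] [ 0.41184668 -1.06191141 -0.36357599] 0.16449726378187535
comp [   87   145   321   142 21447] z 0.027010771237467066
  hole [344.2 214.8] [64.8 73.5] [0.4346 0.3251 0.026 ]
[[0.43  0.273 0.072]
 [0.431 0.273 0.08 ]
 [0.435 0.273 0.081]
 [0.44  0.273 0.08 ]
 [0.478 0.272 0.027]
 [0.502 0.272 0.001]]
```

View pics/w10.png

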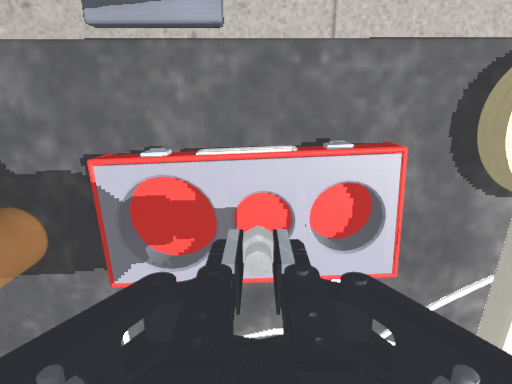

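Request:
play_rows(motion=[[1,[0,0.002,-0.018],0],[1,[0,0.002,-0.032],0],[1,[0,0.002,-0.036],0],[1,[0,0.002,-0.036],0]])

```text
time: 15.45
tool_pos: [0.4368, 0.2754, 0.0254]
tool_rot: [0.501, -0.499, 0.501, 0.499]
contact_force: [-0.4, 0.9, 0.3]
gripper_width: 0.172
```

Request:
play_rows(motion=[[0.3,[0,0,0],0],[0.3,[0,0,0],0],[0.3,[0,0,0],0],[0.3,[0,0,0.04],0],[0.3,[0,0,0.085],0]])

```text
time: 15.95
tool_pos: [0.4346, 0.2751, 0.1092]
tool_rot: [0.499, -0.498, 0.503, 0.5]
contact_force: [0.9, 1.0, 0.7]
gripper_width: 0.346
```

```bash
python3 - <<'E'
from h import *
s=state();print(s['tool_pos'],s['contact_force'],s['gripper_width'])
im,d=grab('wrist','w11');holes('wrist',d,.026)
E
```

```text
[0.4345574  0.27508768 0.10924733] [0.92341431 0.99456097 0.68834569] 0.3464529134334818
```

View pics/w11.png

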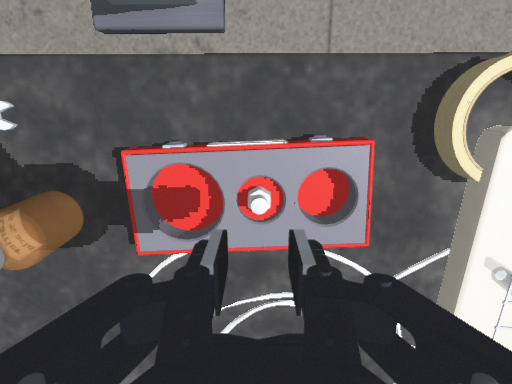

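Request:
play_rows(motion=[[0,[0,-0.015,0.04],0],[0,[0.005,-0.06,0.055],0],[-0.2,[0.01,-0.11,0.055],0],[-0.2,[0.015,-0.155,0.055],0],[-0.2,[0.018,-0.2,0.055],0]])

```text
time: 16.5
tool_pos: [0.4547, 0.0743, 0.1661]
tool_rot: [0.501, -0.5, 0.5, 0.499]
contact_force: [1.4, 0.1, 0.4]
gripper_width: 0.602
```

Request:
play_rows(motion=[[-0.2,[0,-0.045,0],0],[-0.2,[0,-0.069,-0.02],0],[-0.2,[0,-0.069,-0.06],0],[-0.2,[0,-0.069,-0.07],0],[-0.2,[0,-0.069,-0.07],0]])

```text
time: 17.0
tool_pos: [0.4527, 0.0073, 0.0934]
tool_rot: [0.5, -0.498, 0.502, 0.5]
contact_force: [0.3, 0.6, -0.4]
gripper_width: 0.598
```

```bash
python3 - <<'E'
from h import *
s=state();print(s['tool_pos'],s['contact_force'],s['gripper_width'])
im,d=grab('wrist','w12');P=cloud('wrist',d)
w=P[(d>0)&(np.hypot(P[...,0]-.455,P[...,1]-.008)<.03)];hi=w[(w[:,2]>.046)&(w[:,2]<.06)];print(len(hi),hi.mean(0),(hi.min(0)+hi.max(0))/2)
E
```

```text
[0.45269496 0.00731274 0.09344016] [ 0.25956478  0.63483568 -0.41906718] 0.5984254562251661
1312 [0.45504012 0.00957566 0.05457815] [0.45616883 0.00963902 0.05190635]
```

View pics/w12.png

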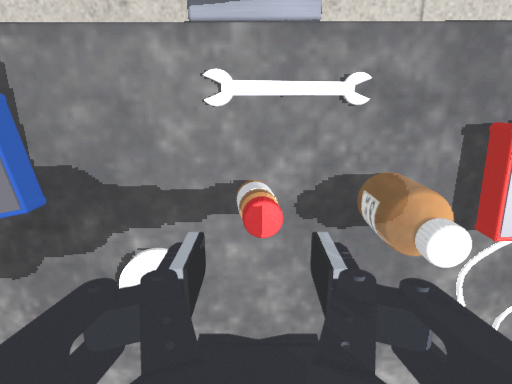

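Request:
play_rows(motion=[[-0.2,[0.001,0.001,-0.04],0],[-0.2,[0.001,0.001,-0.065],0],[-0.2,[0.001,0.001,-0.0715],0],[-0.2,[0.001,0.001,-0.0715],0],[0.2,[0.001,0.001,-0.0715],0]])

```text
time: 17.55
tool_pos: [0.4572, 0.008, 0.026]
tool_rot: [0.502, -0.5, 0.5, 0.498]
contact_force: [0.3, -0.2, -0.1]
gripper_width: 0.442
```

Request:
play_rows(motion=[[0.6,[0,0,0],0],[1,[0,0,0],0],[1,[0,0,0],0],[1,[0,0,0],0]])

```text
time: 17.95
tool_pos: [0.4575, 0.0077, 0.0265]
tool_rot: [0.502, -0.5, 0.5, 0.498]
contact_force: [-0.9, 0.2, 5.9]
gripper_width: 0.281
```

Request:
play_rows(motion=[[1,[0,0,0.02],0],[1,[0,0,0.06],0],[1,[0,0,0.105],0],[1,[0,0,0.13],0],[1,[0,0.01,0.14],0]])

```text
time: 18.45
tool_pos: [0.4577, 0.0174, 0.1686]
tool_rot: [0.503, -0.501, 0.5, 0.496]
contact_force: [0.3, -0.3, -0.2]
gripper_width: 0.283
```

```bash
python3 - <<'E'
from h import *
s=state();print(s['tool_pos'],s['contact_force'],s['gripper_width'])
im,d=grab('scene','s3');cv2.imwrite('pics/s3.png',cv2.resize(cv2.imread('pics/s3.png')[130:330,150:400],(750,600)))
E
```

```text
[0.45771575 0.01739259 0.16862894] [ 0.3121638  -0.28264473 -0.15567762] 0.28335078014793513
```

View pics/s3.png

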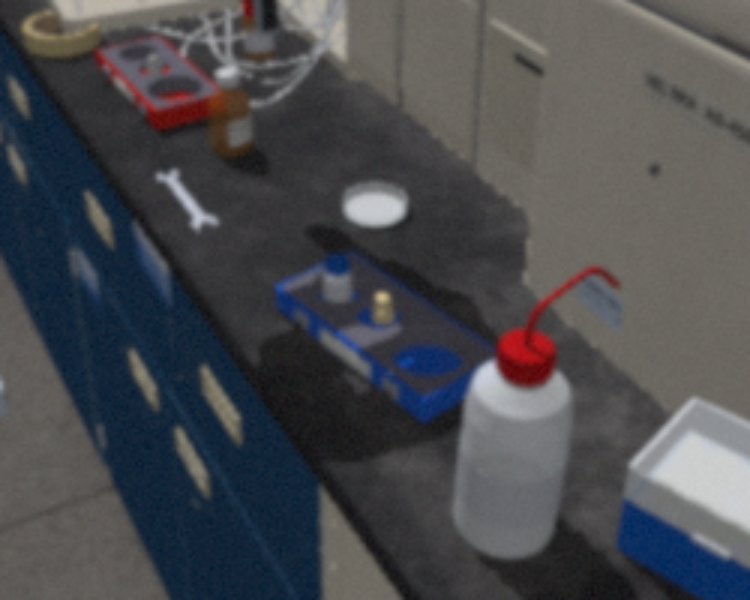

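Request:
play_rows(motion=[[1,[-0.003,0.045,0],0],[1,[-0.006,0.09,0],0],[1,[-0.009,0.135,0],0],[1,[-0.012,0.18,0],0],[1,[-0.015,0.225,0],0]])

```text
time: 19.0
tool_pos: [0.4387, 0.2447, 0.1618]
tool_rot: [0.5, -0.499, 0.502, 0.5]
contact_force: [1.0, -0.2, -0.1]
gripper_width: 0.282
```

Request:
play_rows(motion=[[1,[-0.003,0.045,-0.01],0],[1,[-0.006,0.08,-0.03],0],[1,[-0.006,0.081,-0.065],0],[1,[-0.006,0.081,-0.08],0],[1,[-0.006,0.081,-0.08],0]])

```text
time: 19.5
tool_pos: [0.4311, 0.3223, 0.0792]
tool_rot: [0.498, -0.498, 0.504, 0.5]
contact_force: [-0.4, 0.3, -0.4]
gripper_width: 0.281
```

```bash
python3 - <<'E'
from h import *
s=state();print(s['tool_pos'],s['contact_force'],s['gripper_width'])
im,d=grab('wrist','w13');P=cloud('wrist',d)
E
```

```text
[0.43114633 0.32227607 0.07920217] [-0.37498195  0.31270784 -0.36522467] 0.2810522926455387
```

View pics/w13.png

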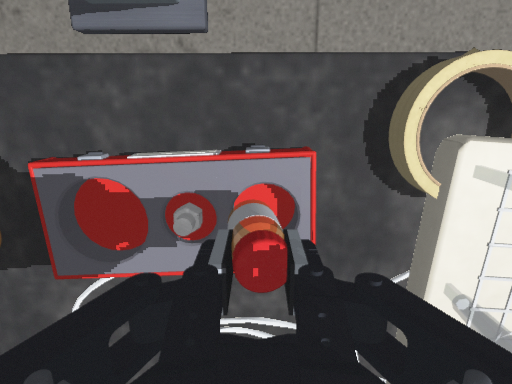

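Request:
play_rows(motion=[[1,[0,0,-0.025],0],[1,[0,0,-0.045],0],[1,[0,0,-0.052],0],[1,[0,0,-0.052],0]])

```text
time: 19.95
tool_pos: [0.4357, 0.3238, 0.0334]
tool_rot: [0.502, -0.499, 0.501, 0.499]
contact_force: [0.3, 0.4, -0.5]
gripper_width: 0.284
```

```bash
python3 - <<'E'
from h import *
s=state();print(s['tool_pos'],s['contact_force'],s['gripper_width'])
im,d=grab('wrist','w14');P=cloud('wrist',d)
E
```

```text
[0.43566866 0.32381634 0.03344303] [ 0.32899941  0.41674704 -0.54336933] 0.28375956409334585
```

View pics/w14.png

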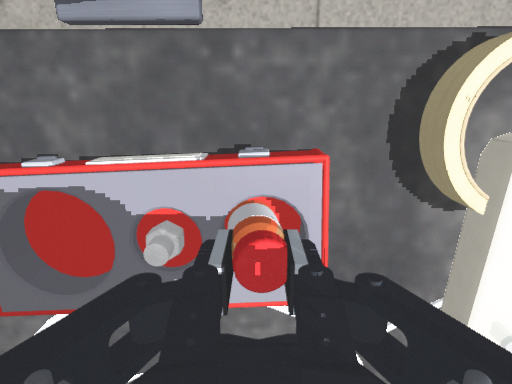

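Request:
play_rows(motion=[[1,[0,0.003,-0.001],0],[0.6,[0,0.003,-0.002],0],[0.15,[0,0.003,-0.002],0],[0.15,[0,0.003,-0.002],0],[0.15,[0,0.003,0],0]])

```text
time: 20.5
tool_pos: [0.4341, 0.3268, 0.0317]
tool_rot: [0.501, -0.499, 0.501, 0.499]
contact_force: [-0.0, 0.3, 0.2]
gripper_width: 0.425
```

Request:
play_rows(motion=[[0.15,[0,0,0.02],0],[0.15,[0,0,0.06],0],[0,[0,-0.02,0.1],0],[0,[0.005,-0.06,0.13],0],[-0.5,[0.01,-0.11,0.13],0]])

```text
time: 21.0
tool_pos: [0.4474, 0.2182, 0.1681]
tool_rot: [0.504, -0.502, 0.497, 0.498]
contact_force: [1.1, -0.1, 1.2]
gripper_width: 0.654
```

```bash
python3 - <<'E'
from h import *
s=state();print(s['tool_pos'],s['contact_force'],s['gripper_width'])
im,d=grab('wrist','w15');P=cloud('wrist',d)
w=P[(d>0)&(np.hypot(P[...,0]-.457,P[...,1]-.104)<.03)];hi=w[(w[:,2]>.08)&(w[:,2]<.095)];print(len(hi),hi.mean(0),(hi.min(0)+hi.max(0))/2)
E
```

```text
[0.44737621 0.21824218 0.1680965 ] [ 1.08404082 -0.07311378  1.2183201 ] 0.6544688906026318
845 [0.45445613 0.09928804 0.08579332] [0.45535337 0.09805469 0.08415459]
```

View pics/w15.png

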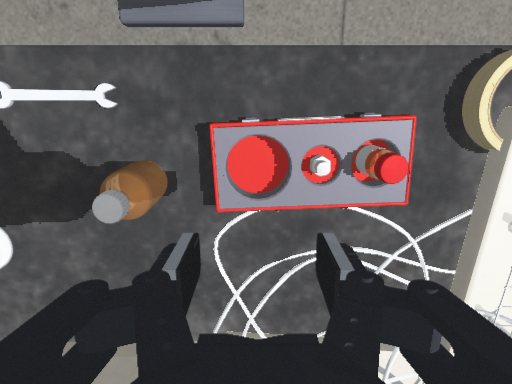

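Request:
play_rows(motion=[[-0.76,[0.005,-0.045,0],0],[-0.76,[0.01,-0.09,0],0],[-0.76,[0.012,-0.1145,0],0],[-0.76,[0.012,-0.1145,0],0],[-0.76,[0.012,-0.1145,0],0]])

```text
time: 21.55
tool_pos: [0.4562, 0.1028, 0.1617]
tool_rot: [0.501, -0.498, 0.501, 0.499]
contact_force: [0.2, 0.3, -0.2]
gripper_width: 0.878
```

```bash
python3 - <<'E'
from h import *
s=state();print(s['tool_pos'],s['contact_force'],s['gripper_width'])
im,d=grab('wrist','w16');P=cloud('wrist',d)
w=P[(d>0)&(np.hypot(P[...,0]-.457,P[...,1]-.104)<.03)];hi=w[(w[:,2]>.08)&(w[:,2]<.095)];print(len(hi),hi.mean(0),(hi.min(0)+hi.max(0))/2)
E
```

```text
[0.45620352 0.10283076 0.16168671] [ 0.2214759   0.29758532 -0.21757126] 0.8783819195513518
869 [0.45590047 0.10604757 0.08799449] [0.4565872  0.10627704 0.0852033 ]
```

View pics/w16.png

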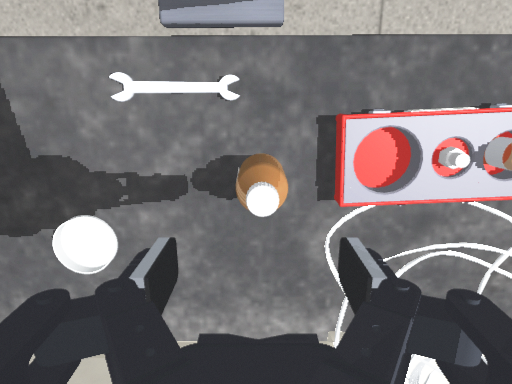

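Request:
play_rows(motion=[[-0.76,[0,0.0015,-0.045],0],[-0.76,[0,0.0015,-0.09],0],[-0.76,[0,0.0015,-0.125],0],[-0.76,[0,0.0015,-0.137],0],[-0.76,[0,0.0015,-0.137],0]])

```text
time: 22.1
tool_pos: [0.4546, 0.1052, 0.023]
tool_rot: [0.499, -0.498, 0.502, 0.501]
contact_force: [0.5, -0.1, 0.2]
gripper_width: 0.879
```

Request:
play_rows(motion=[[-0.3,[0,0,0],0],[0,[0,0,0],0],[0.3,[0,0,0],0],[1,[0,0,0],0],[1,[0,0,0],0]])

```text
time: 22.6
tool_pos: [0.4588, 0.1048, 0.0277]
tool_rot: [0.503, -0.5, 0.499, 0.498]
contact_force: [0.3, 1.3, 6.3]
gripper_width: 0.49
```

Request:
play_rows(motion=[[1,[0,0,0.005],0],[1,[0,0,0.03],0],[1,[0,0,0.06],0],[1,[0,0,0.075],0],[1,[0,0,0.075],0]])

```text
time: 23.1
tool_pos: [0.4584, 0.1044, 0.1031]
tool_rot: [0.503, -0.501, 0.499, 0.498]
contact_force: [1.1, -0.0, -1.2]
gripper_width: 0.488
```

```bash
python3 - <<'E'
from h import *
s=state();print(s['tool_pos'],s['contact_force'],s['gripper_width'])
im,d=grab('wrist','w17');holes('wrist',d,.026)
im,d=grab('scene','s4');cv2.imwrite('pics/s4.png',cv2.resize(cv2.imread('pics/s4.png')[100:250,130:330],(800,600)))
E
```

```text
[0.45841147 0.10438276 0.10309888] [ 1.05953557 -0.01784655 -1.15598843] 0.4880912422690604
comp [  356   108   156   120 10626] z 0.024678090288656494
  hole [416.6 169.6] [76.8 89.1] [0.4362 0.2163 0.026 ]
```

View pics/w17.png

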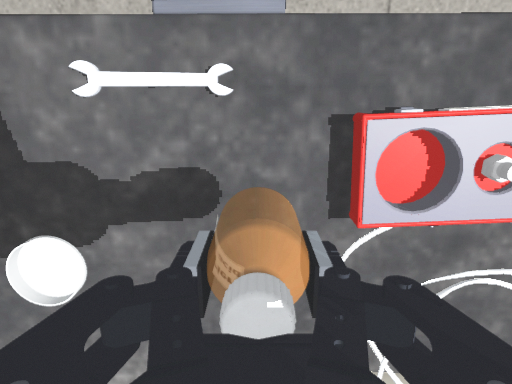

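View pics/s4.png

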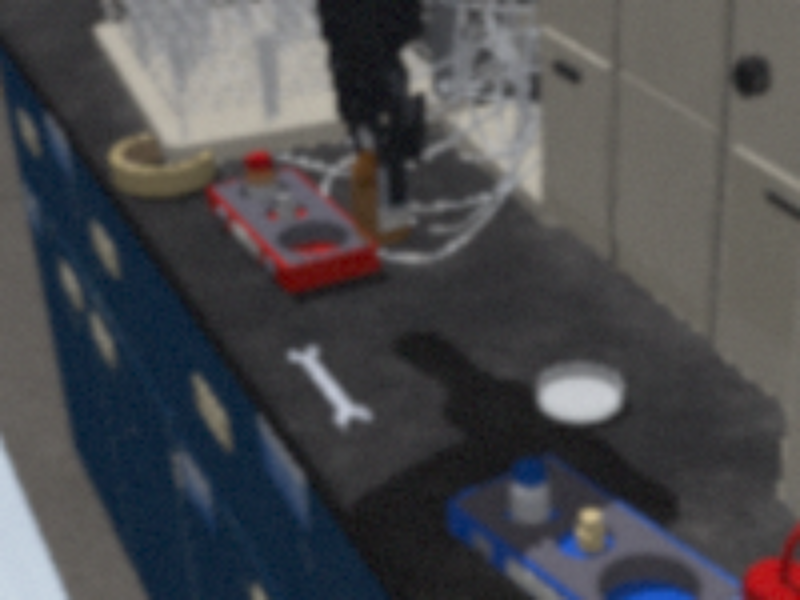

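Request:
play_rows(motion=[[1,[-0.006,0.035,0],0],[1,[-0.013,0.075,0],0],[1,[-0.02,0.112,0],0],[1,[-0.02,0.112,-0.02],0],[1,[-0.02,0.112,-0.04],0]])

```text
time: 23.7
tool_pos: [0.4353, 0.2172, 0.0582]
tool_rot: [0.5, -0.5, 0.501, 0.5]
contact_force: [-0.1, 0.7, -1.5]
gripper_width: 0.489
```

Request:
play_rows(motion=[[1,[0,0,-0.004],0],[1,[0,0,-0.004],0]])

```text
time: 23.9
tool_pos: [0.4346, 0.2157, 0.0537]
tool_rot: [0.5, -0.498, 0.502, 0.5]
contact_force: [-0.3, -1.4, -0.8]
gripper_width: 0.493
```

```bash
python3 - <<'E'
from h import *
s=state();print(s['tool_pos'],s['contact_force'],s['gripper_width'])
im,d=grab('wrist','w18')
E
```

```text
[0.43461269 0.21570519 0.05372371] [-0.34808715 -1.43166307 -0.76792533] 0.4926270506721718
```

View pics/w18.png

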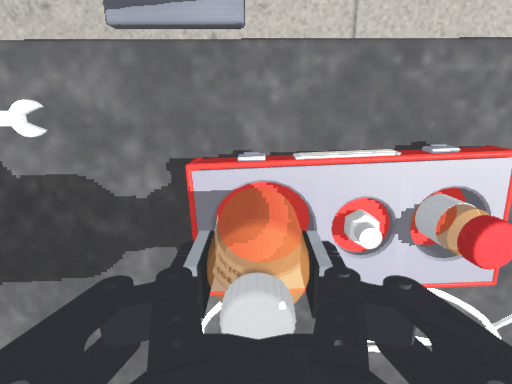

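Request:
play_rows(motion=[[1,[0,0.001,-0.01],0],[1,[0,0.001,-0.018],0],[1,[0,0.001,-0.022],0],[1,[0,0.001,-0.024],0],[1,[0,0.001,-0.024],0]])

```text
time: 24.45
tool_pos: [0.4364, 0.2172, 0.0338]
tool_rot: [0.5, -0.499, 0.502, 0.499]
contact_force: [-7.6, -2.5, 14.5]
gripper_width: 0.487
```

```bash
python3 - <<'E'
from h import *
s=state();print(s['tool_pos'],s['contact_force'],s['gripper_width'])
im,d=grab('wrist','w19')
E
```

```text
[0.43635237 0.21719389 0.03376694] [-7.62386303 -2.5256616  14.464664  ] 0.4871954592523527
```

View pics/w19.png

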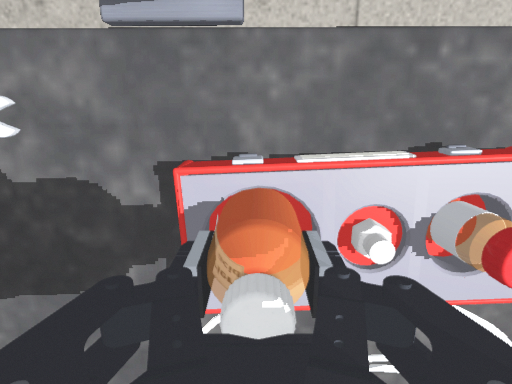

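Request:
play_rows(motion=[[1,[0,0,0.001],0],[0.2,[0,0,0.001],0],[-0.1,[0,0,0.001],0],[-0.27,[0,0,0.001],0],[-0.27,[0,0,0.001],0]])

```text
time: 25.0
tool_pos: [0.4362, 0.2173, 0.0325]
tool_rot: [0.501, -0.499, 0.501, 0.499]
contact_force: [-0.6, 0.4, -0.3]
gripper_width: 0.634
```

```bash
python3 - <<'E'
from h import *
s=state();print(s['tool_pos'],s['contact_force'],s['gripper_width'])
im,d=grab('wrist','w20')
E
```

```text
[0.43623407 0.21730571 0.03251188] [-0.5821275   0.42983518 -0.31199164] 0.6336596185427399
```

View pics/w20.png

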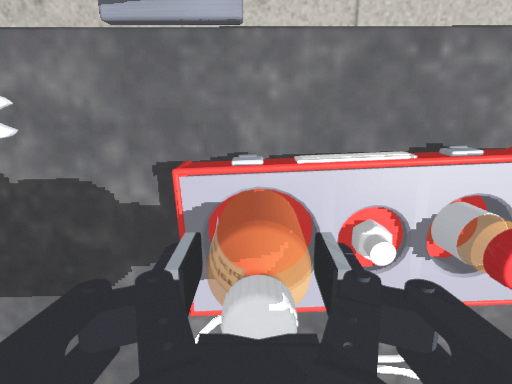

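Request:
play_rows(motion=[[-0.27,[0,0,0.03],0],[-0.27,[0,0,0.07],0],[-0.27,[0,0,0.11],0],[-0.27,[0,0,0.15],0],[-0.27,[0,0,0.18],0]])

```text
time: 25.55
tool_pos: [0.4369, 0.2176, 0.2157]
tool_rot: [0.502, -0.5, 0.5, 0.499]
contact_force: [0.6, 0.6, 0.5]
gripper_width: 0.635
```

Request:
play_rows(motion=[[-0.27,[-0.01,-0.04,0],0],[-0.27,[-0.02,-0.08,0],0],[-0.27,[-0.03,-0.12,0.02],0],[-0.27,[-0.04,-0.16,0.03],0],[-0.27,[-0.04,-0.16,0.03],0]])

```text
time: 26.05
tool_pos: [0.3966, 0.054, 0.2447]
tool_rot: [0.503, -0.499, 0.502, 0.496]
contact_force: [0.2, -0.0, 0.1]
gripper_width: 0.635
```

```bash
python3 - <<'E'
from h import *
s=state();print(s['time'],s['tool_pos'],s['contact_force'],s['gripper_width'])
im,d=grab('wrist','w21')
im,d=grab('scene','s5');cv2.imwrite('pics/s5.png',cv2.resize(cv2.imread('pics/s5.png')[100:310,130:410],(800,600)))
im,d=grab('top','t3');P=cloud('top',d);cv2.imwrite('pics/t3.png',cv2.resize(cv2.imread('pics/t3.png')[130:240,60:380],(800,275),interpolation=cv2.INTER_CUBIC))
def fr(o,yaw):
    return np.array([np.cos(yaw),np.sin(yaw)]),np.array([-np.sin(yaw),np.cos(yaw)])
for nm,o,v,lst in (('red',(.436,.2670),(.434-.438,.3245-.2165),(('steel',.008,.042),('amber',.058,.059),('bottle',-.05,.094))),('blue',(.4345,-.2535),(.4239-.4437,-.1967+.3027),(('brass',.008,.042),('clear',.058,.05)))):
    ex=np.array(v)/np.hypot(*v);ey=np.array([-ex[1],ex[0]])
    for n,x,zt in lst:
        c=np.array(o)+ex*x; w=P[(d>0)&(np.hypot(P[...,0]-c[0],P[...,1]-c[1])<.022)];hi=w[(w[:,2]>zt-.007)&(w[:,2]<zt+.008)]
        if len(hi): m=(hi.min(0)+hi.max(0))/2;r=m[:2]-o;print(n,len(hi),'tray xy err',np.round([r@ex-x,r@ey],4),'ztop',round(hi[:,2].mean(),4),'exp',zt)
E
```

```text
26.05 [0.39664636 0.05399544 0.24474742] [ 0.21386787 -0.01106818  0.09236973] 0.6350881424782646
amber 83 tray xy err [0.0037 0.0012] ztop 0.0573 exp 0.059
brass 20 tray xy err [-0.0018 -0.004 ] ztop 0.0403 exp 0.042
clear 59 tray xy err [0.0011 0.0005] ztop 0.0497 exp 0.05
```

View pics/w21.png

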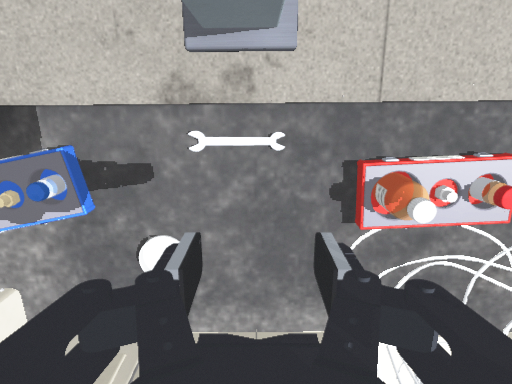

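View pics/t3.png

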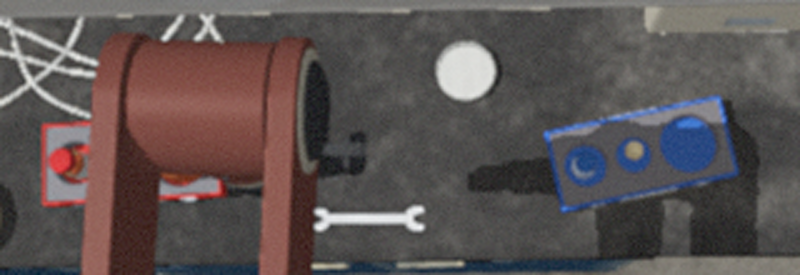

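View pics/s5.png

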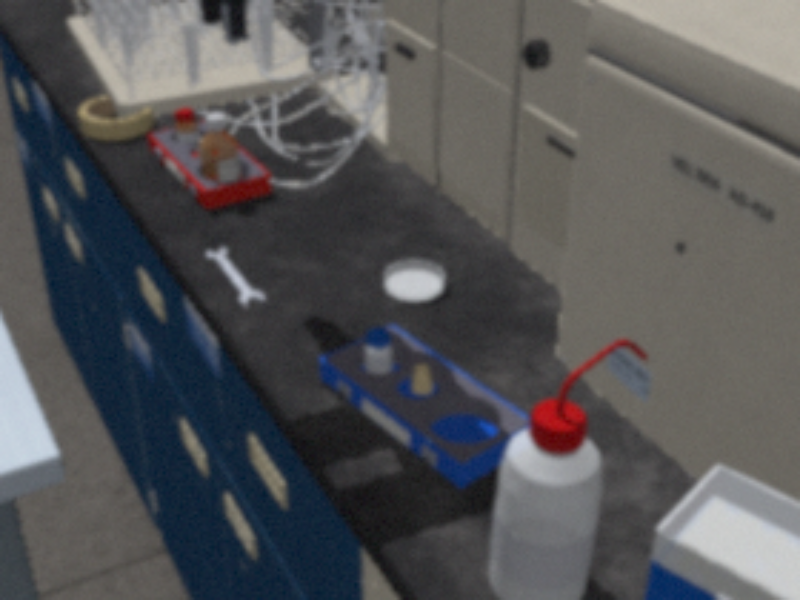

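Request:
play_rows(motion=[[-0.27,[-0.01,-0.045,0],0],[-0.27,[-0.01,-0.09,0],0],[-0.27,[-0.01,-0.135,0],0],[-0.27,[-0.01,-0.18,0],0],[-0.27,[-0.01,-0.18,0],0]])

```text
time: 26.7
tool_pos: [0.3862, -0.1254, 0.2419]
tool_rot: [0.502, -0.497, 0.503, 0.498]
contact_force: [-0.5, 0.3, 0.6]
gripper_width: 0.633
```

```bash
python3 - <<'E'
from h import *
s=state();print(s['time'],s['tool_pos'])
im,d=grab('scene','s6');a=cv2.imread('pics/s6.png')[120:190,170:250];cv2.imwrite('pics/s6.png',cv2.resize(a,(685,600),interpolation=cv2.INTER_CUBIC))
S=cloud('scene',d)
hsv=cv2.cvtColor(im,cv2.COLOR_RGB2HSV).astype(int)
im,d=grab('top','t4');P=cloud('top',d);a=cv2.imread('pics/t4.png');cv2.imwrite('pics/t4.png',cv2.resize(a[160:225,70:170],(800,520),interpolation=cv2.INTER_CUBIC))
o=np.array((.436,.2670));v=np.array((.434-.438,.3245-.2165));ex=v/np.hypot(*v);ey=np.array([-ex[1],ex[0]])
for n,x,zt in (('steel',.008,.042),('amber',.058,.059),('bottle',-.05,.094)):
    c=o+ex*x; w=P[(d>0)&(np.hypot(P[...,0]-c[0],P[...,1]-c[1])<.028)]
    for a,b in ((zt-.007,zt+.008),(.03,.045),(.045,.06),(.06,.08)):
        hi=w[(w[:,2]>a)&(w[:,2]<b)]
        if len(hi): m=(hi.min(0)+hi.max(0))/2;r=m[:2]-o;print(n,round(a,3),len(hi),'err',np.round([r@ex-x,r@ey],4),'z',round(hi[:,2].mean(),4),np.round(np.ptp(hi,axis=0),3))
E
```

```text
26.7 [ 0.38620154 -0.12543863  0.24192051]
steel 0.035 19 err [-0.0008 -0.0002] z 0.0402 [0.011 0.01  0.007]
steel 0.03 33 err [0.0055 0.0032] z 0.0366 [0.046 0.028 0.013]
amber 0.052 85 err [0.0032 0.0005] z 0.0575 [0.023 0.029 0.01 ]
amber 0.03 40 err [-0.0097  0.0042] z 0.0376 [0.03  0.026 0.015]
amber 0.045 90 err [0.0032 0.001 ] z 0.0553 [0.024 0.029 0.015]
amber 0.06 12 err [-0.0019  0.001 ] z 0.0608 [0.023 0.013 0.002]
bottle 0.087 79 err [-0.0007  0.0035] z 0.0926 [0.022 0.023 0.009]
bottle 0.03 33 err [-0.0084  0.0065] z 0.0363 [0.038 0.028 0.015]
bottle 0.045 44 err [-0.0023  0.004 ] z 0.0542 [0.042 0.04  0.014]
bottle 0.06 142 err [-0.0014  0.0032] z 0.0661 [0.041 0.042 0.016]
```

View pics/s6.png

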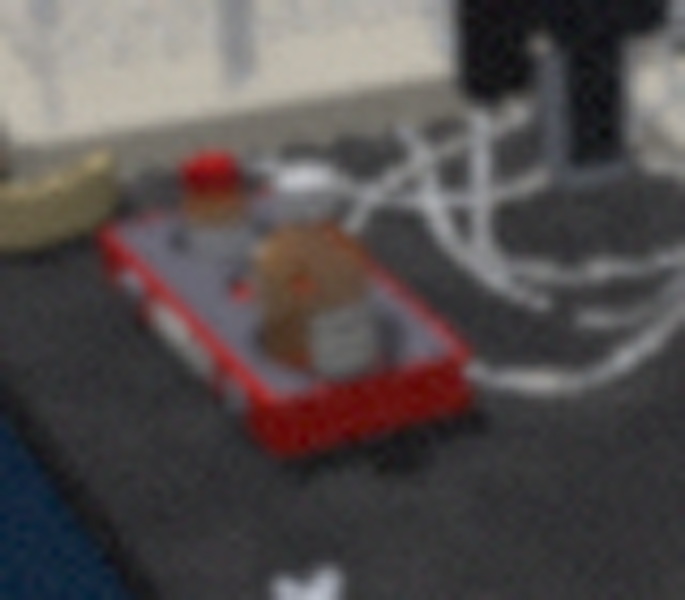

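View pics/t4.png

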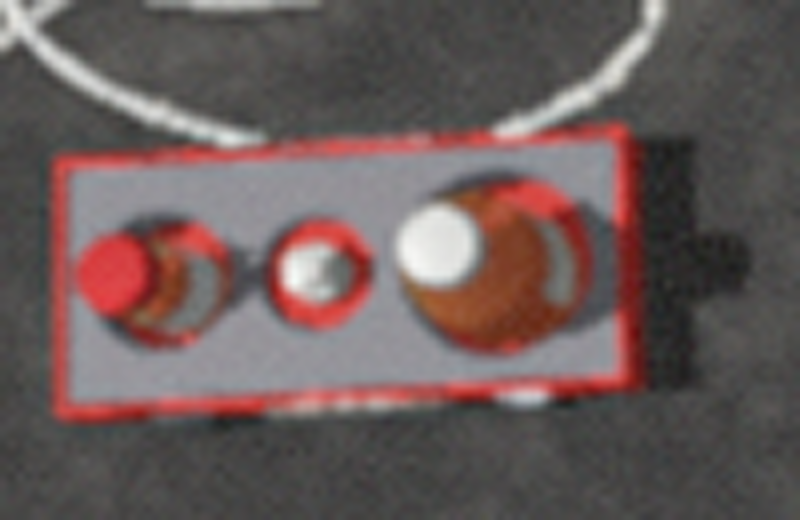

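```bash
python3 - <<'E'
from plant import workorder,state
print(workorder.job_done()); print(state()['time'])
E
```

```text
the job is handed in; nothing more can be done
None
the job is handed in; nothing more can be done
```

Both line kits are made up and the job is handed in, at about 27 s of the 115 s allowed.

**Placing:** The red tray holds the steel fitting, the amber vial and the dropping bottle. The blue tray holds the brass fitting and the clear vial, and its big well is empty.

**Last checks:**

| Item | Off its recess centre (top camera) |
|---|---|
| Steel fitting | within 1 mm |
| Amber vial | about 3 mm |
| Dropping bottle | about 4 mm |
| Brass fitting | about 4 mm |
| Clear vial | about 1 mm |

- **Seating:** All five tops were within 2 mm of the height expected for standing on the recess floor. All five look upright in the pictures. I compared cap and body centres only for the bottle and the amber vial, and they lined up.
- **Bystanders:** The dish, the wash bottle and the spanner look unmoved in the pictures. I did not re-measure them.
- **Gripper:** It was open and clear of everything at the end.

**What went wrong or disagreed:**
- **First brass grasp:** It closed on the collar, so I opened the gripper, went lower and gripped the hexagon.
- **Networks:** They mixed up several of the small items, so I measured positions from colour and depth instead.
- **Cameras:** The wrist and top cameras disagreed by up to 5 mm, so I used middle values.
- **Bottle:** It met the well floor with about 15 N just before release.
- **Hand-in call:** It returned "nothing more can be done", with no verdict.

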